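# Set a dial's trip pointer with a wide flat screwdriver

## Task

The grey adjuster box on the bench has its trip pointer off the mark. Take the wide flat screwdriver from the wooden block, put its blade down the access hole of the box, turn it lightly until the blade drops into the slot of the spindle, then turn clockwise until the pointer lies on the broad mark. Put the screwdriver back upright in its block, handle seated on the wood, and leave the other things on the bench as they are.

Things in the scene. Friction and masses are not known exactly. Their poses are not given: they have to be found in the camera images.
- handle (a point): Centre of the screwdriver's square black handle, 30 x 30 mm across the flats, 92 mm long with a 34 x 34 x 8 mm grey collar at its foot. On the tool's axis, 48 mm above the collar's underside, 44 mm below the top. It stands upright in the block, blade down, loose, 0.13 to 0.21 kg. z points up along the tool, x and y across the flats; the blade's width lies along x.
- blade_tip (a point): Lower end of the screwdriver's steel blade, on its axis, 133 mm below the handle point. The flat blade is 16 mm wide, 4 mm thick and 26 mm long, on a round shank 10 mm thick.
- well (a point): Centre of the mouth of the access hole, 64.5 mm above the bench. The hole is round, 19 mm wide, with a 4 mm chamfer at the mouth.
- pointer (a joint): Angle (rad) of the dial's black pointer, 43 mm long, under the clear cover: 0 = on the centre of the broad black mark (9 mm wide, the other marks are thin lines), positive = counter-clockwise of it from above. It turns with the spindle (stops at -0.9 and 2.2), takes about 0.1 N m, stays where left; starts at 0.7 to 1.3. The blade has about 0.19 rad of play in the slot each way.
- hole (a point): Centre of the mouth of the round hole in the top of the wooden tool block (64 x 64 x 100 mm, fixed to the bench). The hole is 22 mm wide with a 4.5 mm chamfer and goes through to the bench. The screwdriver stands in it with its collar resting on the block's top, so that the handle point is then 48 mm above this point. z up.
- weight: A bystander: steel calibration weight, 29 mm wide, 49 mm high, standing on the bench near the telephone. Origin at the centre of its underside.
- staples: A bystander: small red cardboard box, 36 x 62 x 21 mm, lying beside the upright frame on the right. Origin at the centre of its underside. That frame is a tall steel post at about x 0.48 to 0.67, y -0.35 to -0.47: keep the arm clear of it.
- adjuster: The grey adjuster box, 130 x 130 mm, 57 mm high, fixed to the bench: a white dial under a clear cover, in the middle a raised square steel bushing (34 x 34 mm) with a round access hole. Origin at the centre of its underside; x points to the dial's broad mark, z up. Do not press on it with over 60 N.
- head (a point): Centre of the flat top of the brass spindle, 14 mm below the hole's mouth. A straight slot runs across it, 7 mm wide, 7 mm deep, longer than the hole is wide. The slot's direction is not given and differs each time, whatever the pointer shows: feel for it. A blade turned under 5 to 12 N does not move the spindle until it drops in, within about 0.19 rad of the slot's line.

How it is judged:
On the way, in this order (a step that is already met when the one before it is completed fails the run):
1. the blade has dropped into the spindle's slot (horizontal distance between blade_tip and well below 0.005 m and z of blade_tip in the frame of well below -0.0165 m), for 0.1 s.
2. the pointer lies on the broad mark (value of joint pointer between -0.12 and 0.12 rad), for 0.2 s.
At the end, for the whole second after the job is handed in: the pointer is within 0.12 rad of the broad mark; the screwdriver stands upright in the block's hole (blade tip within 7 mm of the hole's axis, handle point 43 to 52 mm above the hole's mouth, leaning under 0.1 rad) (all of step 2 and horizontal distance between blade_tip and hole below 0.007 m and z of handle in the frame of hole between 0.043 and 0.052 m and angle between handle's own z axis and vertical below 0.1 rad); the robot touches nothing.
It fails at once if the adjuster box is pressed with over 60 N (contact force between anything else and adjuster above 60 N).
It fails at once if the calibration weight or the small red box is shifted by over 30 mm (distance of any of weight, staples from where it was at the start of the episode above 0.03 m).
It also fails if it takes over 67 s, if anything falls off the work surface, if the arm or the gripper's body presses on something with over 40 N, if the wrist force passes 120 N, or if a joint passes its speed limit or range.

## Robot

A 6-joint arm with a two-finger parallel gripper is mounted at the origin on the work surface; the furniture and walls round the work are solid. World frame = base frame: x ahead of the robot, y to its left, z up, the work surface at z = 0. Lengths are in m, angles in rad, forces in N, time in s.
With the tool pointing down it reaches from about 0.35 to 0.95 m from the base axis. Payload 17.4 kg.
Tool frame: the origin (TCP) lies between the finger pads; the fingertips stand 11 mm ahead of it and the grasp point (between the pads) lies 8 mm behind it; z points along the fingers, y is the direction in which the jaws open and shut (so a half turn about z gives the same grasp; the last joint's range is limited). The gripper opens to 93 mm and grips with 3 to 60 N. Pads are 15 mm wide; open, the fingers measure 128 mm over their backs; the gripper's body (75 mm by 188 mm) begins 65 mm behind the grasp point.
Start: joints at [-1.322, 0.116, 1.442, -0, 1.584, -0.038], TCP at [0.191, -0.647, 0.23] pointing down, gripper open.
Joint ranges: [-2.83, 2.83], [-0.83, 2.19], [0.07, 2.5], [-1.14, 4.28], [0.01, 3], [-2.97, 2.97]. Speed limits (rad/s): [1.89, 1.89, 2.22, 3.14, 3.14, 3.14].

## Interface

Orientations are given as [roll, pitch, yaw] about the fixed x, y, z axes, in that order (R = Rz(yaw) Ry(pitch) Rx(roll)).
In Python, from bench import manip gives the robot as it stands.
- The arm moves only by the tool send_rows, never from a script. Its argument "motion" is a list of rows, each an object of numbers: "dx", "dy", "dz": the shift along the world's x, y, z scaled (see below); "wx", "wy", "wz": the turn, a rotation vector about the world's x, y, z scaled (see below). A call has 1 to 5 rows; each row shifts and turns the commanded pose from where the row before left it; what a row does not reach is not made up. The controller multiplies each number of a shift by 0.03 m and each number of a turn by 0.08 rad. A row lasts 1/10 s, in which the tool goes at most 50 mm and 8.59 degrees, less where a joint would pass 70% of its speed; a pose out of reach is approached as far as the arm can. A call with a number of a shift or a turn outside -1 to 1 is refused whole. A call with a gripper value outside its range is refused whole. "hand" is the opening, from -1 (shut) to 1 (fully open), set as the call begins (left out, the last holds). The fingers move at their own pace and stop on an object; "newtons" is the grip in N (left out, the last holds). Time passes only in rows, so rows that do not move let the fingers close. It gives the time, the measured TCP pose, the force and the opening at its end, in the units of the state.
- manip.state(): the state, without advancing time (a new reading comes with each control period).
- manip.camera(name): name is "side" or "top"; returns (picture, depth): 400x640x3 uint8, red, green, blue; 400x640 float32, m along the optical axis (not along the pixel's ray), 0 where there is no reading.
- manip.get_calibration(name): a dict with "fov_y" (degrees; the focal length in pixels is half the picture's height over the tangent of half this angle, whatever the lens; pixels are square), "cx", "cy" (the principal point, pixels), "rvec" (rotation vector, rad) and "tvec" (3), from world to camera coordinates, as OpenCV has them. Camera axes: x right, y down, z forward; pixel columns grow to the right and rows downward; lengths in m; the calibration is good to about 2 mm. A picture is of the moment at which its call begins. get_calibration takes no time and is no camera call.
- manip.hand_in(): hands the job in, once; it reports no verdict.
The state is a dict: "t": time; "qpos": joint angles; "qvel": joint speeds; "joint_torque": joint torques, N m; "tcp_pos": TCP position; "tool_rot": TCP orientation; "contact_force": force on the tool from outside, world axes, zero at the start; "moment": the same for the moment, N m; "grip_width": finger opening in m.
Only numpy, scipy, OpenCV 4.12 (cv2) and the standard library are available. Lean on these libraries where they do the work, as an engineer would, in place of code of your own. Each camera call takes 0.05 s, during which the arm holds its last target.

## Working session

There is one attempt and no reset: what is moved stays moved. The work goes in short steps, Python scripts to look and compute and a tool call to move; the robot and the scene stay as the last step left them, time stands still between calls to the robot, and variables do not carry over. Pictures are saved under pics/ and viewed, and the job is handed in when it is done.

Besides the shell and the picture viewer there is one more tool, called after "Call:" in YAML: its name, and indented under it one key for each argument. send_rows: Moves the arm, as the interface text tells. Its arguments: {"type":"object","properties":{"motion":{"type":"array","items":{"type":"object","properties":{"dx":{"type":"number"},"dy":{"type":"number"},"dz":{"type":"number"},"wx":{"type":"number"},"wy":{"type":"number"},"wz":{"type":"number"}}}},"hand":{"type":"number"},"newtons":{"type":"number"}},"required":["motion"]}

```bash
ls; mkdir -p pics
python3 - <<'E'
from bench import manip
import cv2
print(manip.state())
for n in ("top","side"):
    p,d=manip.camera(n); cv2.imwrite(f"pics/{n}0.png",p[:,:,::-1]); 
    import numpy as np; np.save(f"pics/{n}0_d.npy",d); print(manip.get_calibration(n))
E
```

```text
pics
{'t': 0.0, 'qpos': array([-1.32178655e+00,  1.16485106e-01,  1.44226204e+00, -3.45896400e-05,
        1.58400518e+00, -3.78012807e-02]), 'qvel': array([-0.00053039, -0.00102558, -0.00204357, -0.00046758, -0.00093071,
        0.00042995]), 'joint_torque': array([-7.67119724e-03, -7.21289349e+01, -6.22622037e+01,  7.74303102e-02,
        2.39297625e-02, -1.34533966e-04]), 'tcp_pos': array([ 0.19088737, -0.64724496,  0.22890777]), 'tool_rot': array([-3.14043251e+00, -9.26391268e-06,  2.86810615e-01]), 'contact_force': array([-0.73499685, -0.95881404, -0.43043465]), 'moment': array([-0.00018727,  0.01261392,  0.01937191]), 'grip_width': 0.09307403937614933}
{'fov_y': 47.418628391543294, 'cx': 325.60881196983536, 'cy': 204.27030451554478, 'rvec': array([ 2.11029377, -2.10477067,  0.16153309]), 'tvec': array([-0.16976797,  0.57199448,  0.88080824])}
{'fov_y': 45.139422529876825, 'cx': 319.8021517322001, 'cy': 204.1374292718544, 'rvec': array([ 1.34843464,  2.31609092, -0.84173068]), 'tvec': array([ 0.43516985, -0.24754628,  1.18801951])}
```

View pics/top0.png

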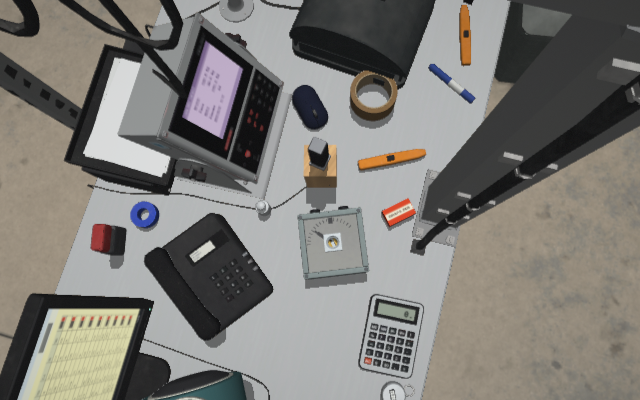

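View pics/side0.png

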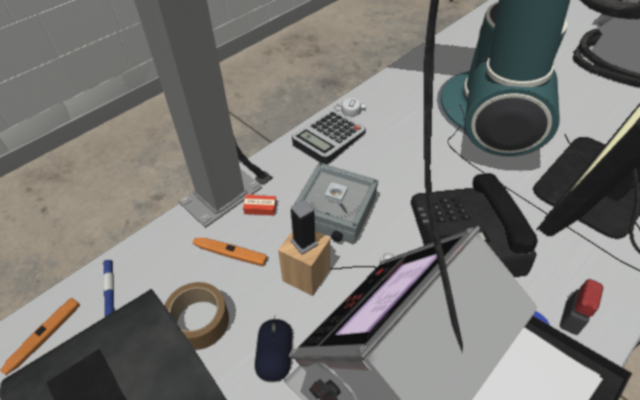

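```bash
cat > h.py <<'E'
import numpy as np, cv2
from bench import manip
def cal(n):
    c=manip.get_calibration(n); f=200/np.tan(np.radians(c['fov_y'])/2)
    K=np.array([[f,0,c['cx']],[0,f,c['cy']],[0,0,1]]); R=cv2.Rodrigues(c['rvec'])[0]
    return K,R,np.array(c['tvec'])
def cloud(n,d):
    K,R,t=cal(n); v,u=np.mgrid[0:400,0:640]
    P=np.stack([(u-K[0,2])/K[0,0]*d,(v-K[1,2])/K[1,1]*d,d],-1)
    return (P-t)@R
def onz(n,uv,z):
    K,R,t=cal(n); uv=np.atleast_2d(uv).astype(float)
    r=np.c_[(uv-K[:2,2])/K[0,0],np.ones(len(uv))]@R; o=-t@R
    return o+r*((z-o[2])/r[:,2])[:,None]
def proj(n,P):
    K,R,t=cal(n); p=(np.atleast_2d(P)@R.T+t)@K.T
    return p[:,:2]/p[:,2:]
E
python3 - <<'E'
from h import *
for n in("top","side"):
    K,R,t=cal(n); print(n,'cam at',-t@R,K[0,0])
    d=np.load(f'pics/{n}0_d.npy'); C=cloud(n,d); p=cv2.imread(f'pics/{n}0.png')
    if n=='top':
        for uv in [(333,243),(310,215),(320,145),(320,165),(260,300),(330,280),(400,160)]: print(uv,C[uv[1],uv[0]].round(4))
        c=p[125:285,260:440]; cv2.imwrite('pics/topc.png',cv2.resize(c,None,fx=4,fy=4,interpolation=2)[:600,:])
    else:
        for uv in [(305,210),(305,240),(338,190),(330,220)]: print(uv,C[uv[1],uv[0]].round(4))
        c=p[155:300,230:400]; cv2.imwrite('pics/sidec.png',cv2.resize(c,None,fx=4,fy=4,interpolation=2))
E
```

```text
top cam at [ 0.39905346 -0.20040119  0.96561778] 455.41155202045763
(333, 243) [ 0.4941 -0.1834  0.0415]
(310, 215) [ 0.5489 -0.1371  0.0586]
(320, 145) [ 0.6514 -0.1628  0.1962]
(320, 165) [ 0.6339 -0.1598  0.1281]
(260, 300) [ 0.3795 -0.0358  0.029 ]
(330, 280) [ 4.208e-01 -1.766e-01  3.000e-04]
(400, 160) [ 0.6762 -0.3268  0.0148]
side cam at [1.03476446 0.10056716 0.76235889] 481.1859608197006
(305, 210) [ 0.6512 -0.152   0.1945]
(305, 240) [ 0.6633 -0.1472  0.1341]
(338, 190) [ 0.4837 -0.1829  0.0567]
(330, 220) [ 0.5547 -0.1613  0.0549]
```

View pics/topc.png

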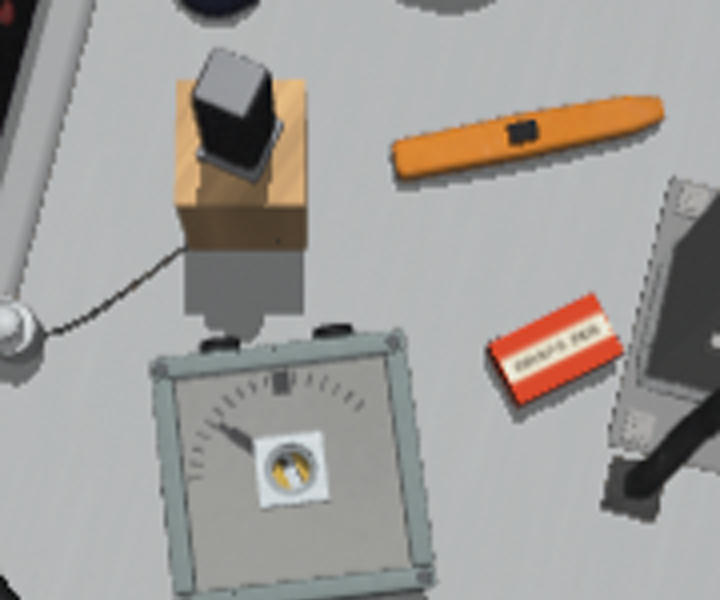

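View pics/sidec.png

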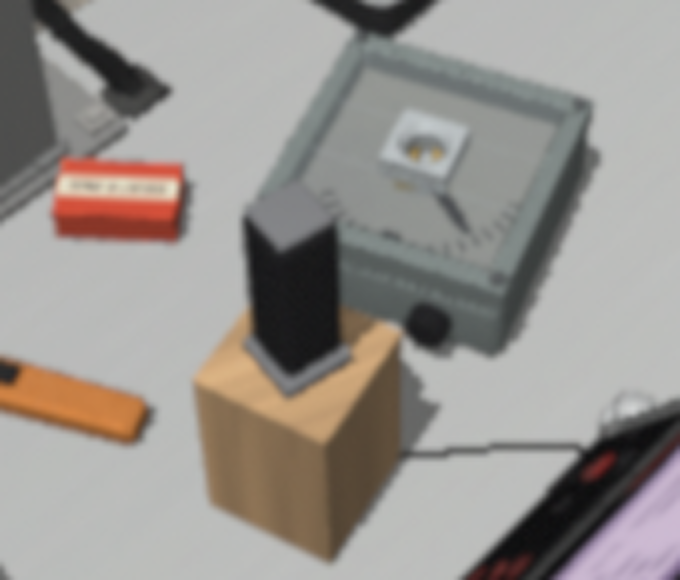

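Run:
```python
from h import *
for n in("top","side"):
    d=np.load(f'pics/{n}0_d.npy'); C=cloud(n,d).reshape(-1,3); C=C[d.ravel()>0]
    def rep(name,x0,x1,y0,y1,z0,z1):
        m=(C[:,0]>x0)&(C[:,0]<x1)&(C[:,1]>y0)&(C[:,1]<y1)&(C[:,2]>z0)&(C[:,2]<z1); P=C[m]
        if len(P)<4: print(n,name,len(P));return
        r=cv2.minAreaRect((P[:,:2]*1000).astype(np.float32)); print(n,name,len(P),'z',np.median(P[:,2]).round(4),P[:,2].std().round(4),'rect',np.round(r[0],1),np.round(r[1],1),round(r[2],1),'med',np.median(P[:,:2],0).round(4))
    rep('handletop',.6,.7,-.2,-.1,.186,.2)
    rep('blocktop',.56,.72,-.24,-.1,.095,.105)
    rep('bush',.44,.53,-.25,-.13,.061,.07)
    rep('adj',.40,.58,-.28,-.08,.05,.0605)
# pixel-based from top crop (x/4+260,y/4+125)
def px(pts,n): 
    o=(260,125) if n=='top' else (230,155)
    return np.array(pts)/4.+np.array(o)-0.375
for nm,pts,z in [('handletop',[(214,49),(272,73),(254,116),(193,97)],.192),('blocktop',[(176,80),(306,80),(307,206),(177,206)],.1),
  ('bush',[(254,438),(325,431),(329,501),(260,508)],.0645),('hole',[(291,468)],.0645),('adj',[(152,362),(402,332),(436,585)],.057),('mark',[(281,383)],.05),('ptr',[(221,428)],.05)]:
    W=onz('top',px(pts,'top'),z); print(nm,W.mean(0).round(4)); print(W[:,:2].round(4).tolist(), np.linalg.norm(np.diff(W,axis=0),axis=1).round(4))
for nm,pts,z in [('handletop',[(245,207),(296,184),(340,217),(287,251)],.192),('bush',[(408,108),(469,125),(440,178),(379,152)],.0645),('hole',[(420,144)],.0645)]:
    W=onz('side',px(pts,'side'),z); print('side',nm,W.mean(0).round(4)); print(W[:,:2].round(4).tolist(), np.linalg.norm(np.diff(W,axis=0),axis=1).round(4))
p=cv2.imread('pics/top0.png')[225:260,310:355]; a=cv2.resize(p,None,fx=12,fy=12,interpolation=2)
p=cv2.imread('pics/side0.png')[175:205,320:355]; b=cv2.resize(p,None,fx=12,fy=12,interpolation=2)
o=np.zeros((max(a.shape[0],b.shape[0]),a.shape[1]+b.shape[1],3),np.uint8); o[:a.shape[0],:a.shape[1]]=a;o[:b.shape[0],a.shape[1]:]=b
o=cv2.resize(o,None,fx=.8,fy=.8); print(o.shape); cv2.imwrite('pics/z.png',o)
```

```text
top handletop 266 z 0.1956 0.0031 rect [ 650.6 -157.7] [30.2 29.3] 69.6 med [ 0.6488 -0.1575]
top blocktop 568 z 0.1006 0.0015 rect [ 650.8 -157.3] [64.5 61.7] 0.3 med [ 0.6377 -0.1626]
top bush 264 z 0.0644 0.002 rect [ 484.3 -193.2] [ 87.8 110.2] 0.7 med [ 0.4935 -0.1858]
top adj 3747 z 0.0576 0.0016 rect [ 493.7 -182.3] [130.4 130. ] 6.9 med [ 0.4922 -0.1819]
side handletop 331 z 0.1945 0.0031 rect [ 652.9 -157.9] [29.2 27.9] 65.4 med [ 0.6548 -0.156 ]
side blocktop 763 z 0.0998 0.0016 rect [ 651.1 -158.3] [64.7 66.3] 89.6 med [ 0.6663 -0.1448]
side bush 193 z 0.0637 0.0014 rect [ 493.7 -183. ] [37.5 34.8] 7.5 med [ 0.4924 -0.1837]
side adj 3103 z 0.0568 0.0016 rect [ 493.3 -182.8] [132.4 130.1] 6.5 med [ 0.4976 -0.1736]
handletop [ 0.6517 -0.159   0.192 ]
[[0.6679, -0.1503], [0.6566, -0.1762], [0.6368, -0.1683], [0.6457, -0.1412]] [0.0283 0.0213 0.0285]
blocktop [ 0.6515 -0.1584  0.1   ]
[[0.6839, -0.1256], [0.6835, -0.1902], [0.6192, -0.1908], [0.6193, -0.127]] [0.0646 0.0643 0.0638]
bush [ 0.4938 -0.1831  0.0645]
[[0.5094, -0.1642], [0.5129, -0.1995], [0.4781, -0.2014], [0.4746, -0.1674]] [0.0355 0.0348 0.0343]
hole [ 0.4944 -0.1826  0.0645]
[[0.4944, -0.1826]] []
adj [ 0.5169 -0.2015  0.057 ]
[[0.5489, -0.1119], [0.5643, -0.2384], [0.4376, -0.2541]] [0.1275 0.1277]
mark [ 0.5393 -0.1771  0.05  ]
[[0.5393, -0.1771]] []
ptr [ 0.5162 -0.1468  0.05  ]
[[0.5162, -0.1468]] []
side handletop [ 0.6484 -0.158   0.192 ]
[[0.6541, -0.1757], [0.6346, -0.1645], [0.6405, -0.1414], [0.6645, -0.1505]] [0.0224 0.0239 0.0257]
side bush [ 0.4914 -0.1841  0.0645]
[[0.4767, -0.201], [0.472, -0.1698], [0.5085, -0.1661], [0.5085, -0.1994]] [0.0316 0.0367 0.0333]
side hole [ 0.4944 -0.1847  0.0645]
[[0.4944, -0.1847]] []
(336, 768, 3)
```

View pics/z.png

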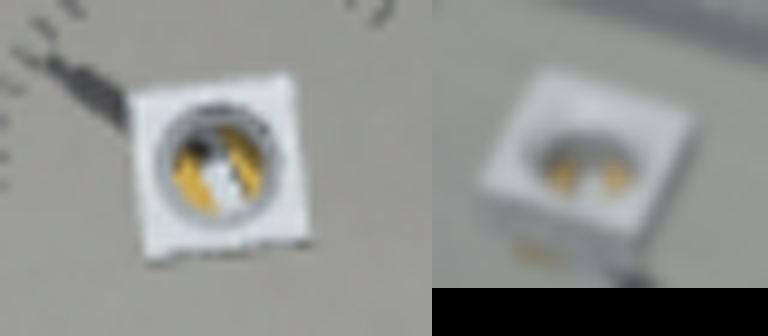

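Run:
```python
from h import *
A=[]
for n in("top","side"):
    d=np.load(f'pics/{n}0_d.npy'); C=cloud(n,d).reshape(-1,3); A.append(C[d.ravel()>0])
C=np.vstack(A)
for nm,c in [('block',(.651,-.158)),('adj',(.494,-.183)),('mid',(.57,-.17)),('way1',(.30,-.35)),('way2',(.25,-.45)),('way3',(.4,-.25))]:
    r=np.hypot(C[:,0]-c[0],C[:,1]-c[1])
    for r0,r1 in [(.0,.03),(.03,.07),(.07,.09),(.09,.11),(.11,.13),(.13,.16)]:
        m=(r>=r0)&(r<r1); P=C[m]; 
        if len(P): i=P[:,2].argmax(); print(nm,r0,r1,len(P),P[i].round(3),np.percentile(P[:,2],99).round(3))
# slot direction
f=12*.8
a=lambda x,y:(x/f+310-.46,y/f+225-.46)
for l in [((220,130),(245,190)),((180,165),(215,210)),((200,145),(235,195))]:
    W=onz('top',[a(*l[0]),a(*l[1])],.0505); v=W[0]-W[1]; print(np.degrees(np.arctan2(v[1],v[0])))
```

```text
block 0.0 0.03 2306 [ 0.663 -0.151  0.2  ] 0.198
block 0.03 0.07 6136 [ 0.667 -0.188  0.105] 0.102
block 0.07 0.09 4037 [ 0.564 -0.144  0.033] 0.027
block 0.09 0.11 5805 [ 0.59  -0.082  0.695] 0.689
block 0.11 0.13 6753 [ 0.597 -0.062  0.635] 0.623
block 0.13 0.16 15367 [ 0.566 -0.277  0.724] 0.656
adj 0.0 0.03 1271 [ 0.481 -0.168  0.069] 0.067
adj 0.03 0.07 5806 [ 0.52  -0.214  0.063] 0.061
adj 0.07 0.09 3424 [ 0.439 -0.247  0.063] 0.06
adj 0.09 0.11 4107 [ 0.423 -0.127  0.059] 0.004
adj 0.11 0.13 5821 [ 0.566 -0.277  0.724] 0.102
adj 0.13 0.16 12874 [ 0.558 -0.33   0.735] 0.729
mid 0.0 0.03 1117 [ 0.551 -0.19   0.061] 0.06
mid 0.03 0.07 5246 [ 0.639 -0.165  0.199] 0.18
mid 0.07 0.09 4879 [ 0.59  -0.082  0.695] 0.684
mid 0.09 0.11 6484 [ 0.566 -0.277  0.724] 0.69
mid 0.11 0.13 7287 [ 0.565 -0.299  0.724] 0.623
mid 0.13 0.16 11994 [ 0.558 -0.327  0.734] 0.729
way1 0.0 0.03 857 [ 0.316 -0.34   0.03 ] 0.029
way1 0.03 0.07 3423 [ 0.356 -0.342  0.034] 0.031
way1 0.07 0.09 2507 [ 0.364 -0.291  0.034] 0.031
way1 0.09 0.11 3264 [ 0.375 -0.297  0.034] 0.03
way1 0.11 0.13 3299 [ 0.375 -0.269  0.033] 0.029
way1 0.13 0.16 4891 [ 0.18  -0.294  0.024] 0.004
way2 0.07 0.09 469 [ 0.277 -0.37   0.004] 0.004
way2 0.09 0.11 887 [ 0.29  -0.348  0.02 ] 0.018
way2 0.11 0.13 1420 [ 0.316 -0.34   0.03 ] 0.028
way2 0.13 0.16 3253 [ 0.356 -0.342  0.034] 0.03
way3 0.0 0.03 882 [ 0.391 -0.268  0.032] 0.03
way3 0.03 0.07 4628 [ 0.439 -0.247  0.063] 0.06
way3 0.07 0.09 3841 [ 0.451 -0.192  0.062] 0.06
way3 0.09 0.11 4860 [ 0.482 -0.194  0.068] 0.065
way3 0.11 0.13 5833 [ 0.481 -0.168  0.069] 0.065
way3 0.13 0.16 10501 [ 0.505 -0.164  0.068] 0.06
22.710430410366087
38.04160796565382
35.104233459566224
```

Run:
```python
from h import *
for n in("top","side"):
    d=np.load(f'pics/{n}0_d.npy'); C=cloud(n,d).reshape(-1,3); C=C[d.ravel()>0]
    m=(C[:,2]>.12)&(C[:,2]<1.5)&(C[:,0]>.15)&(C[:,0]<.85)&(C[:,1]>-.55)&(C[:,1]<.2); P=C[m]
    v=np.floor(P/[.05,.05,.1]).astype(int); u,c=np.unique(v,axis=0,return_counts=True)
    print(n)
    for zz in range(1,13):
        s=[(round(a[0]*.05,2),round(a[1]*.05,2),int(k)) for a,k in zip(u,c) if a[2]==zz and k>4]
        if s: print(zz/10,s)
```

```text
top
0.1 [(np.float64(0.2), np.float64(-0.05), 496), (np.float64(0.2), np.float64(0.0), 123), (np.float64(0.2), np.float64(0.05), 297), (np.float64(0.2), np.float64(0.1), 87), (np.float64(0.25), np.float64(-0.05), 144), (np.float64(0.25), np.float64(0.0), 351), (np.float64(0.25), np.float64(0.05), 55), (np.float64(0.35), np.float64(0.15), 267), (np.float64(0.5), np.float64(-0.45), 125), (np.float64(0.5), np.float64(-0.4), 338), (np.float64(0.55), np.float64(-0.4), 195), (np.float64(0.55), np.float64(0.0), 12), (np.float64(0.55), np.float64(0.05), 80), (np.float64(0.6), np.float64(-0.4), 72), (np.float64(0.6), np.float64(-0.2), 250), (np.float64(0.6), np.float64(-0.15), 81), (np.float64(0.6), np.float64(-0.05), 274), (np.float64(0.6), np.float64(0.0), 714), (np.float64(0.6), np.float64(0.05), 455), (np.float64(0.6), np.float64(0.1), 163), (np.float64(0.6), np.float64(0.15), 46), (np.float64(0.65), np.float64(-0.2), 118), (np.float64(0.65), np.float64(-0.15), 18), (np.float64(0.65), np.float64(-0.05), 565), (np.float64(0.65), np.float64(0.0), 465), (np.float64(0.65), np.float64(0.1), 25
[... 6244 characters left out ...]
loat64(-0.4), 933), (np.float64(0.65), np.float64(0.0), 604), (np.float64(0.65), np.float64(0.05), 22), (np.float64(0.7), np.float64(0.05), 271)]
0.4 [(np.float64(0.5), np.float64(-0.4), 23), (np.float64(0.55), np.float64(-0.5), 11), (np.float64(0.55), np.float64(-0.4), 813), (np.float64(0.6), np.float64(-0.5), 24), (np.float64(0.6), np.float64(-0.45), 424), (np.float64(0.6), np.float64(-0.4), 596), (np.float64(0.6), np.float64(-0.05), 640), (np.float64(0.6), np.float64(0.0), 198), (np.float64(0.65), np.float64(0.0), 149)]
0.5 [(np.float64(0.6), np.float64(-0.05), 449), (np.float64(0.6), np.float64(0.05), 32), (np.float64(0.6), np.float64(0.1), 595), (np.float64(0.65), np.float64(0.1), 227)]
```

Call:
send_rows:
  motion:
    - {"dy": 1, "dx": 0.18, "dz": 0.3, "wz": 1}
    - {"dy": 1, "dx": 0.18, "dz": 0.3, "wz": 1}
    - {"dy": 1, "dx": 0.18, "wz": 1}
    - {"dy": 1, "dx": 0.18, "wz": 1}
    - {"dy": 1, "dx": 0.18, "wz": 1}
  hand: 1

```text
validation failed for argument at $.mo...
```

Call:
send_rows:
  motion:
    - {"dy": 1, "dx": 0.18, "wz": 1}
    - {"dy": 1, "dx": 0.18, "wz": 1}
    - {"dy": 1, "dx": 0.18, "wz": 1}
    - {"dy": 1, "dx": 0.18, "wz": 1}
    - {"dy": 1, "dx": 0.18, "wz": 1}

```text
validation failed for argument at $.mo...
```

Call:
send_rows:
  motion:
    - {"dy": 0.9, "dx": 0.3, "wz": 1}
    - {"dy": 0.8, "dx": 0.9}
    - {"dy": 0.8, "dx": 0.9}
    - {"dy": 0.8, "dx": 0.9}
    - {"dy": 0.8, "dx": 0.9}

```text
validation failed for argument at $.mo...
```

Call:
send_rows:
  motion:
    - {"dx": 0.18, "dy": 1, "dz": 0.3, "wx": 0, "wy": 0, "wz": 1}
    - {"dx": 0.18, "dy": 1, "dz": 0.3, "wx": 0, "wy": 0, "wz": 1}
    - {"dx": 0.18, "dy": 1, "dz": 0, "wx": 0, "wy": 0, "wz": 1}
    - {"dx": 0.18, "dy": 1, "dz": 0, "wx": 0, "wy": 0, "wz": 1}
    - {"dx": 0.18, "dy": 1, "dz": 0, "wx": 0, "wy": 0, "wz": 1}
  hand: 1

```text
t: 0.6
tcp_pos: [0.218, -0.4961, 0.2473]
tool_rot: [-3.141, -0.0, 0.69]
contact_force: [0.0, -1.1, 0.4]
grip_width: 0.0932
```

Call:
send_rows:
  motion:
    - {"dx": 0.18, "dy": 1, "dz": 0, "wx": 0, "wy": 0, "wz": 1}
    - {"dx": 0.18, "dy": 1, "dz": 0, "wx": 0, "wy": 0, "wz": 1}
    - {"dx": 0.18, "dy": 1, "dz": 0, "wx": 0, "wy": 0, "wz": 1}
    - {"dx": 0.18, "dy": 1, "dz": 0, "wx": 0, "wy": 0, "wz": 1}
    - {"dx": 0.18, "dy": 1, "dz": 0, "wx": 0, "wy": 0, "wz": 1}

```text
t: 1.1
tcp_pos: [0.2449, -0.3462, 0.2473]
tool_rot: [-3.141, -0.0, 1.09]
contact_force: [0.2, 0.2, 0.8]
grip_width: 0.0928
```

Call:
send_rows:
  motion:
    - {"dx": 0.5, "dy": 1, "dz": 0, "wx": 0, "wy": 0, "wz": 1}
    - {"dx": 0.9, "dy": 0.8, "dz": 0, "wx": 0, "wy": 0, "wz": 0}
    - {"dx": 0.9, "dy": 0.8, "dz": 0, "wx": 0, "wy": 0, "wz": 0}
    - {"dx": 0.9, "dy": 0.8, "dz": 0, "wx": 0, "wy": 0, "wz": 0}
    - {"dx": 0.9, "dy": 0.8, "dz": 0, "wx": 0, "wy": 0, "wz": 0}

```text
t: 1.6
tcp_pos: [0.3687, -0.2201, 0.2476]
tool_rot: [3.141, 0.0, 1.167]
contact_force: [0.4, -1.0, 0.1]
grip_width: 0.0933
```

```bash
cat > shot.py <<'E'
import sys
from h import *
tag=sys.argv[1]
for n in sys.argv[2:]:
    p,d=manip.camera(n); cv2.imwrite(f"pics/{n}{tag}.png",p[:,:,::-1]); np.save(f"pics/{n}{tag}_d.npy",d)
s=manip.state(); print(s['t'],s['tcp_pos'].round(4),s['tool_rot'].round(4),s['contact_force'].round(2),s['moment'].round(3),s['grip_width'].round(4),s['qpos'].round(3))
E
python3 shot.py 1 side top
```

```text
Traceback (most recent call last):
  File "shot.py", line 6, in <module>
    s=manip.state(); print(s['t'],s['tcp_pos'].round(4),s['tool_rot'].round(4),s['contact_force'].round(2),s['moment'].round(3),s['grip_width'].round(4),s['qpos'].round(3))
                                                                                                                                ^^^^^^^^^^^^^^^^^^^^^
AttributeError: 'float' object has no attribute 'round'
```

View pics/side1.png

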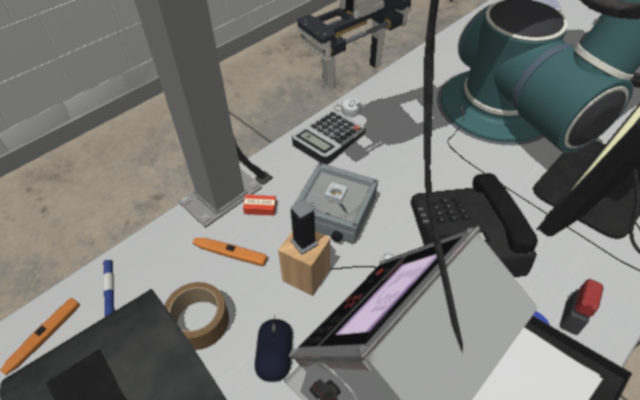

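View pics/top1.png

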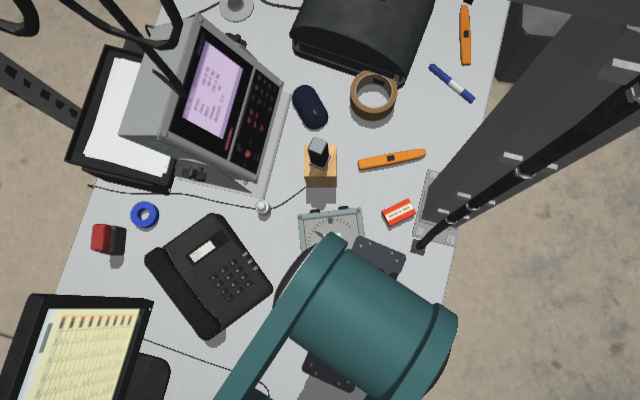

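```bash
sed -i "s/s\['grip_width'\].round(4)/round(s['grip_width'],4)/" shot.py
python3 - <<'E'
from h import *
for n in ('top','side'):
    d0=np.load(f'pics/{n}0_d.npy'); d=np.load(f'pics/{n}1_d.npy'); C=cloud(n,d)
    m=(d>0)&(np.abs(d-d0)>.05)&(C[...,2]>.2); P=C[m]
    az=np.arctan2(-.22,.369); 
    r=P[:,0]*np.cos(az)+P[:,1]*np.sin(az); l=-P[:,0]*np.sin(az)+P[:,1]*np.cos(az)
    for z in np.arange(.2,1.1,.1):
        k=(P[:,2]>=z)&(P[:,2]<z+.1)
        if k.sum()>5: print(n,round(z,1),k.sum(),'r',r[k].min().round(3),r[k].max().round(3),'lat',l[k].min().round(3),l[k].max().round(3))
E
```

```text
top 0.2 65 r 0.069 0.724 lat -0.073 0.549
top 0.3 2031 r 0.098 0.715 lat -0.103 0.399
top 0.4 197 r 0.315 0.704 lat -0.097 0.058
top 0.5 21549 r 0.314 0.719 lat -0.104 0.43
top 0.6 47 r 0.501 0.717 lat -0.094 0.383
top 0.7 12 r 0.648 0.673 lat -0.038 0.007
side 0.2 9356 r -0.082 0.748 lat -0.105 0.544
side 0.3 4230 r -0.03 0.744 lat -0.066 0.402
side 0.4 8 r 0.558 0.733 lat -0.033 0.345
side 0.5 6 r 0.492 0.549 lat 0.31 0.448
```

Run:
```python
from h import *
for n in ('top','side'):
    d0=np.load(f'pics/{n}0_d.npy'); C=cloud(n,d0).reshape(-1,3)[d0.ravel()>0]
    m=(C[:,0]>.45)&(C[:,0]<.75)&(C[:,1]>-.2)&(C[:,1]<.03)&(C[:,2]>.33)
    P=C[m]
    for z in np.arange(.34,.8,.03):
        k=(P[:,2]>=z)&(P[:,2]<z+.03)
        if k.sum()>5: print(n,round(z,2),k.sum(),'x',P[k,0].min().round(3),P[k,0].max().round(3),'y',P[k,1].min().round(3),P[k,1].max().round(3))
    if n=='top':
        d=np.load('pics/top1_d.npy'); D=cloud(n,d); 
        for uv in [(370,320),(320,280),(300,330),(440,330),(380,380),(260,370),(230,395),(330,250),(395,250)]: print(uv,D[uv[1],uv[0]].round(3))
```

```text
top 0.37 10 x 0.652 0.661 y 0.008 0.021
top 0.4 26 x 0.644 0.653 y -0.001 0.014
top 0.43 36 x 0.636 0.645 y -0.008 0.006
top 0.46 51 x 0.628 0.637 y -0.017 -0.001
top 0.49 66 x 0.621 0.631 y -0.021 -0.008
top 0.52 114 x 0.617 0.626 y -0.023 -0.015
top 0.55 148 x 0.614 0.622 y -0.024 -0.017
top 0.58 107 x 0.612 0.621 y -0.025 -0.017
top 0.61 1013 x 0.594 0.619 y -0.072 0.008
top 0.64 713 x 0.59 0.62 y -0.084 0.017
top 0.67 266 x 0.59 0.596 y -0.084 -0.076
(370, 320) [ 0.376 -0.223  0.587]
(320, 280) [ 0.408 -0.183  0.587]
(300, 330) [ 0.367 -0.166  0.575]
(440, 330) [ 0.368 -0.28   0.582]
(380, 380) [ 0.329 -0.231  0.578]
(260, 370) [ 0.336 -0.135  0.582]
(230, 395) [ 0.316 -0.11   0.578]
(330, 250) [ 0.433 -0.191  0.579]
(395, 250) [ 0.484 -0.313 -0.   ]
side 0.34 128 x 0.664 0.681 y 0.018 0.03
side 0.37 216 x 0.651 0.671 y 0.007 0.024
side 0.4 244 x 0.644 0.66 y -0.001 0.014
side 0.43 290 x 0.637 0.649 y -0.009 0.007
side 0.46 338 x 0.628 0.64 y -0.018 -0.001
side 0.49 319 x 0.621 0.633 y -0.022 -0.008
side 0.52 245 x 0.618 0.628 y -0.024 -0.015
```

Call:
send_rows:
  motion:
    - {"dx": 0.94, "dy": 0.4, "dz": -0.14, "wx": 0, "wy": 0, "wz": 0}
    - {"dx": 0.94, "dy": 0.4, "dz": -0.14, "wx": 0, "wy": 0, "wz": 0}
    - {"dx": 0.94, "dy": 0.4, "dz": -0.14, "wx": 0, "wy": 0, "wz": 0}
    - {"dx": 0.94, "dy": 0.4, "dz": -0.14, "wx": 0, "wy": 0, "wz": 0}
    - {"dx": 0.94, "dy": 0.35, "dz": -0.14, "wx": 0, "wy": 0, "wz": 0}

```text
t: 2.2
tcp_pos: [0.5097, -0.1627, 0.2262]
tool_rot: [-3.141, 0.0, 1.167]
contact_force: [0.3, -1.0, 0.0]
grip_width: 0.0931
```

```bash
python3 shot.py 2 side top
```

```text
2.3 [ 0.5104 -0.1622  0.2251] [-3.1394e+00 -2.0000e-04  1.1683e+00] [ 0.9  -0.59 -0.4 ] [-0.051 -0.044 -0.021] 0.093 [-0.355 -0.188  1.745  0.     1.587  0.047]
```

View pics/side2.png

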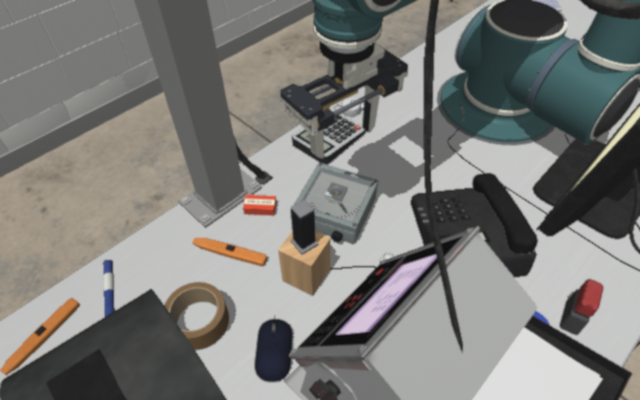

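View pics/top2.png

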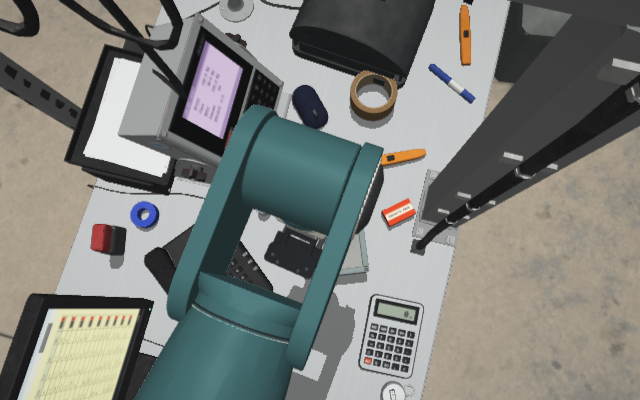

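Run:
```python
from h import *
d=np.load('pics/top2_d.npy'); D=cloud('top',d); d0=np.load('pics/top0_d.npy')
m=(d>0)&(D[...,2]>.3)&(abs(d-d0)>.05)
P=D[m]; az=np.arctan2(-.162,.51)
r=P[:,0]*np.cos(az)+P[:,1]*np.sin(az)-np.hypot(.51,.162); l=-P[:,0]*np.sin(az)+P[:,1]*np.cos(az)
k=P[:,2]>.4
for a in np.arange(-.5,.2,.05):
    q=k&(r>=a)&(r<a+.05)
    if q.sum()>10: print(round(a,2),np.percentile(l[q],[0.5,99.5]).round(3),np.percentile(P[q,2],[1,50,99,99.9]).round(3))
z=[(0.592,-.08,.65),(.60,-.06,.62),(.617,-.02,.55),(.632,-.01,.48),(.65,.005,.41)]
az=np.arctan2(-.158,.651)
for x,y,zz in z: print('cable',round(x*np.cos(az)+y*np.sin(az)-.67,3),round(-x*np.sin(az)+y*np.cos(az),3),zz)
```

```text
-0.25 [-0.038  0.071] [0.549 0.58  0.587 0.588]
-0.2 [-0.058  0.073] [0.531 0.57  0.583 0.585]
-0.15 [-0.06   0.075] [0.476 0.563 0.57  0.571]
-0.1 [-0.063  0.073] [0.471 0.565 0.569 0.569]
-0.05 [-0.074  0.07 ] [0.462 0.561 0.57  0.571]
-0.0 [-0.075  0.068] [0.536 0.563 0.571 0.572]
0.05 [-0.236  0.15 ] [0.417 0.543 0.738 0.743]
0.1 [-0.256 -0.181] [0.429 0.593 0.704 0.705]
cable -0.076 0.062 0.65
cable -0.073 0.083 0.62
cable -0.066 0.126 0.55
cable -0.053 0.139 0.48
cable -0.04 0.158 0.41
```

Call:
send_rows:
  motion:
    - {"dx": 0.94, "dy": 0.03, "dz": 0, "wx": 0, "wy": 0, "wz": 0}
    - {"dx": 0.94, "dy": 0.03, "dz": 0, "wx": 0, "wy": 0, "wz": 0}
    - {"dx": 0.94, "dy": 0.03, "dz": 0, "wx": 0, "wy": 0, "wz": 0}
    - {"dx": 0.94, "dy": 0.03, "dz": 0, "wx": 0, "wy": 0, "wz": 0}
    - {"dx": 0.93, "dy": 0.03, "dz": 0, "wx": 0, "wy": 0, "wz": 0}

```text
t: 2.8
tcp_pos: [0.65, -0.1594, 0.2266]
tool_rot: [-3.141, 0.0, 1.166]
contact_force: [-1.1, -0.0, 0.2]
grip_width: 0.093
```

```bash
python3 shot.py 3 side; python3 -c "
import cv2;p=cv2.imread('pics/side3.png')[100:300,200:440];cv2.imwrite('pics/c3.png',cv2.resize(p,None,fx=3,fy=3,interpolation=2))"
```

```text
2.85 [ 0.6526 -0.1591  0.2257] [-3.1412e+00 -2.0000e-04  1.1667e+00] [ 0.97  1.15 -0.67] [-0.029 -0.046 -0.004] 0.0931 [-0.277  0.11   1.454  0.     1.578  0.127]
```

View pics/c3.png

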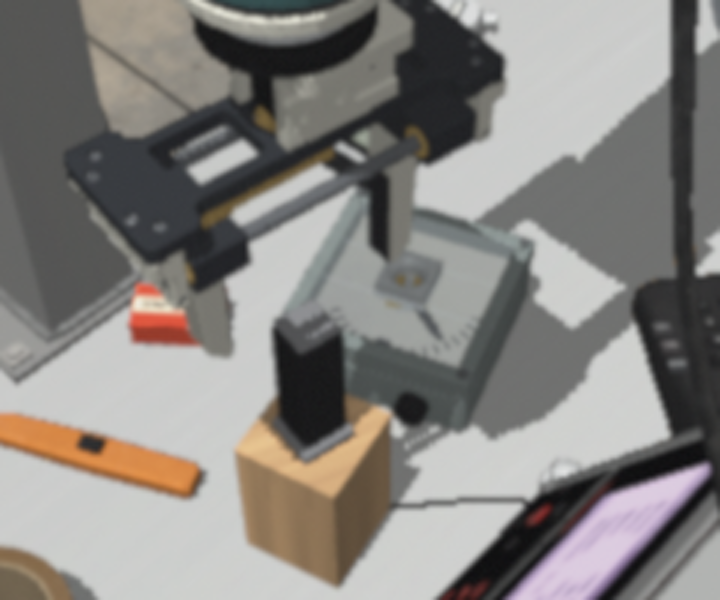

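Call:
send_rows:
  motion:
    - {"dx": -0.03, "dy": 0.03, "dz": -0.77, "wx": 0, "wy": 0, "wz": 0}
    - {"dx": 0, "dy": 0, "dz": -0.77, "wx": 0, "wy": 0, "wz": 0}
    - {"dx": 0, "dy": 0, "dz": -0.77, "wx": 0, "wy": 0, "wz": 0}
    - {"dx": 0, "dy": 0, "dz": -0.75, "wx": 0, "wy": 0, "wz": 0}
    - {"dx": 0, "dy": 0, "dz": 0, "wx": 0, "wy": 0, "wz": 0}

```text
t: 3.35
tcp_pos: [0.6468, -0.1581, 0.1316]
tool_rot: [-3.137, 0.001, 1.166]
contact_force: [-0.6, 0.5, 0.5]
grip_width: 0.0926
```

```bash
python3 shot.py 4 side; python3 -c "
import cv2;p=cv2.imread('pics/side4.png')[100:300,200:440];cv2.imwrite('pics/c4.png',cv2.resize(p,None,fx=3,fy=3,interpolation=2))"
```

```text
3.4 [ 0.6476 -0.1582  0.1339] [-3.1391e+00  5.0000e-04  1.1662e+00] [-0.88  0.34  1.11] [-0.021 -0.071 -0.001] 0.0928 [-0.278  0.14   1.572 -0.     1.433  0.127]
```

View pics/c4.png

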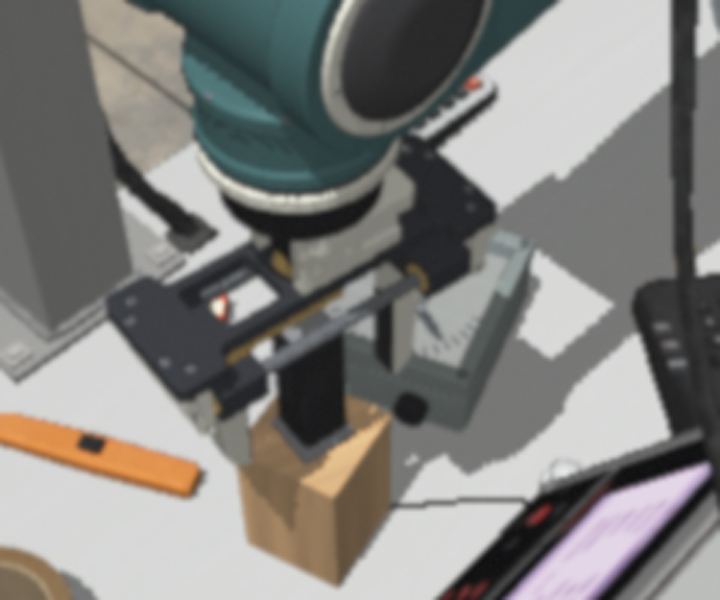

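Call:
send_rows:
  motion:
    - {"dx": 0.08, "dy": 0, "dz": 0, "wx": 0, "wy": 0, "wz": 0}
    - {"dx": 0, "dy": 0, "dz": 0, "wx": 0, "wy": 0, "wz": 0}

```text
t: 3.6
tcp_pos: [0.6517, -0.158, 0.1366]
tool_rot: [3.14, -0.0, 1.167]
contact_force: [-0.1, 0.9, 0.1]
grip_width: 0.093
```

```bash
python3 shot.py 4b top
```

```text
3.65 [ 0.6516 -0.1578  0.1364] [ 3.1398e+00 -2.0000e-04  1.1668e+00] [ 0.62 -0.32 -0.52] [-0.063 -0.061 -0.033] 0.093 [-0.276  0.144  1.563 -0.     1.433  0.128]
```

Call:
send_rows:
  motion:
    - {"dx": 0, "dy": 0, "dz": 0, "wx": 0, "wy": 0, "wz": 0}
    - {"dx": 0, "dy": 0, "dz": 0, "wx": 0, "wy": 0, "wz": 0}
    - {"dx": 0, "dy": 0, "dz": 0, "wx": 0, "wy": 0, "wz": 0}
    - {"dx": 0, "dy": 0, "dz": 0, "wx": 0, "wy": 0, "wz": 0}
    - {"dx": 0, "dy": 0, "dz": 0, "wx": 0, "wy": 0, "wz": 0}
  hand: -1
  newtons: 45

```text
t: 4.15
tcp_pos: [0.6511, -0.1575, 0.1348]
tool_rot: [-3.142, -0.0, 1.167]
contact_force: [1.2, 0.1, -0.1]
grip_width: 0.0572
```

Call:
send_rows:
  motion:
    - {"dx": 0, "dy": 0, "dz": 0, "wx": 0, "wy": 0, "wz": 0}
    - {"dx": 0, "dy": 0, "dz": 0, "wx": 0, "wy": 0, "wz": 0}
    - {"dx": 0, "dy": 0, "dz": 0, "wx": 0, "wy": 0, "wz": 0}
    - {"dx": 0, "dy": 0, "dz": 0, "wx": 0, "wy": 0, "wz": 0}
    - {"dx": 0, "dy": 0, "dz": 0, "wx": 0, "wy": 0, "wz": 0}

```text
t: 4.65
tcp_pos: [0.6511, -0.1575, 0.1348]
tool_rot: [-3.142, -0.0, 1.167]
contact_force: [-0.1, 0.0, 0.9]
grip_width: 0.03
```

Call:
send_rows:
  motion:
    - {"dx": 0, "dy": 0, "dz": 0, "wx": 0, "wy": 0, "wz": 0}
    - {"dx": 0, "dy": 0, "dz": 0, "wx": 0, "wy": 0, "wz": 0}

```text
t: 4.85
tcp_pos: [0.6511, -0.1575, 0.1348]
tool_rot: [-3.142, 0.0, 1.167]
contact_force: [-1.2, -0.6, -0.7]
grip_width: 0.0297
```

```bash
python3 shot.py 5 side; python3 -c "
import cv2;p=cv2.imread('pics/side5.png')[100:300,200:440];cv2.imwrite('pics/c5.png',cv2.resize(p,None,fx=3,fy=3,interpolation=2))"
```

```text
4.9 [ 0.6511 -0.1575  0.1348] [-3.1415  0.      1.1667] [-0.7   0.12 -0.11] [0.016 0.003 0.076] 0.0296 [-0.275  0.145  1.565 -0.     1.432  0.129]
```

View pics/c5.png

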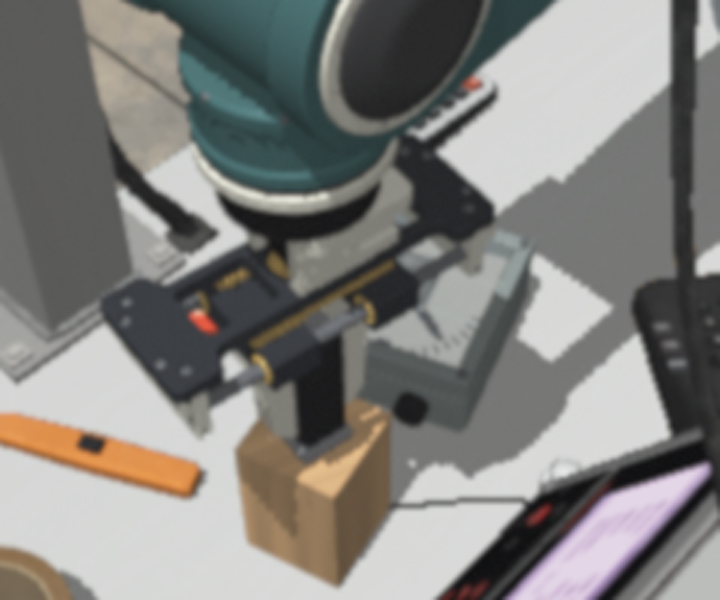

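Call:
send_rows:
  motion:
    - {"dx": 0, "dy": 0, "dz": 0.3, "wx": 0, "wy": 0, "wz": 0}
    - {"dx": 0, "dy": 0, "dz": 0.6, "wx": 0, "wy": 0, "wz": 0}
    - {"dx": 0, "dy": 0, "dz": 0.8, "wx": 0, "wy": 0, "wz": 0}
    - {"dx": 0, "dy": 0, "dz": 0.8, "wx": 0, "wy": 0, "wz": 0}
    - {"dx": 0, "dy": 0, "dz": 0.8, "wx": 0, "wy": 0, "wz": 0}

```text
t: 5.4
tcp_pos: [0.6512, -0.1576, 0.2367]
tool_rot: [3.14, -0.0, 1.167]
contact_force: [-0.4, -1.4, -1.7]
grip_width: 0.0297
```

Call:
send_rows:
  motion:
    - {"dx": 0, "dy": 0, "dz": 0.2, "wx": 0, "wy": 0, "wz": 0}
    - {"dx": 0, "dy": 0, "dz": 0, "wx": 0, "wy": 0, "wz": 0}

```text
t: 5.6
tcp_pos: [0.6514, -0.1576, 0.2415]
tool_rot: [3.139, -0.0, 1.167]
contact_force: [-0.3, -0.6, -1.3]
grip_width: 0.0296
```

```bash
python3 shot.py 6 side top; python3 -c "
import cv2;p=cv2.imread('pics/side6.png')[100:300,200:440];cv2.imwrite('pics/c6.png',cv2.resize(p,None,fx=3,fy=3,interpolation=2))"
```

```text
5.7 [ 0.6509 -0.1575  0.239 ] [-3.1406e+00  1.0000e-04  1.1668e+00] [-0.38  0.   -1.48] [-0.068 -0.065 -0.01 ] 0.0297 [-0.275  0.103  1.441  0.     1.599  0.129]
```

View pics/c6.png

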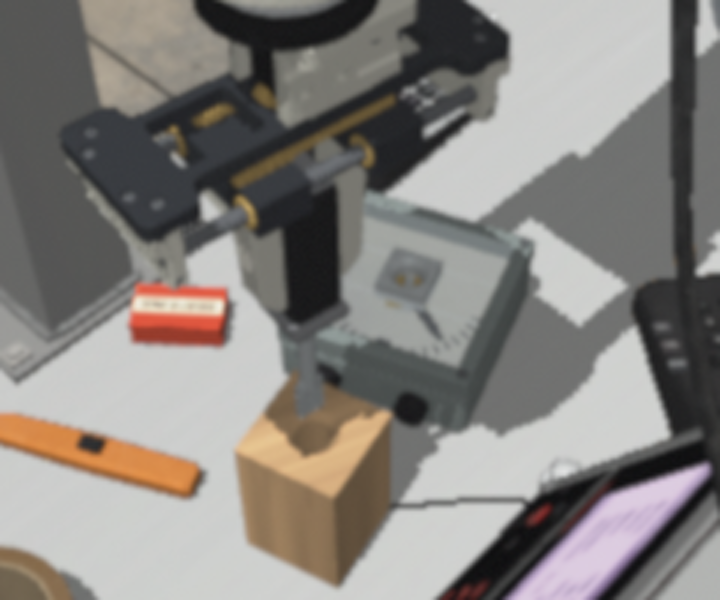

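View pics/top6.png

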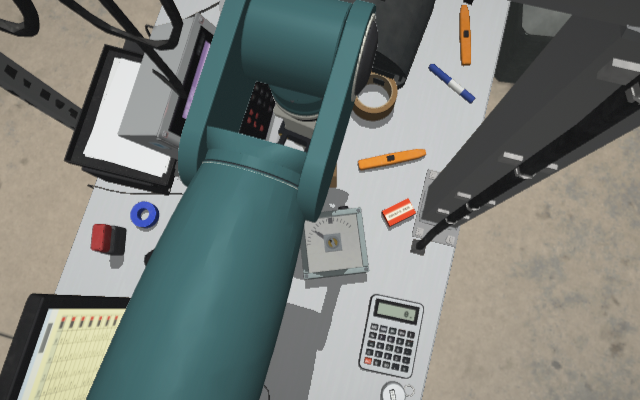

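Run:
```python
from h import *
p=cv2.imread('pics/side6.png')[195:260,275:340]; cv2.imwrite('pics/c6b.png',cv2.resize(p,None,fx=9,fy=9,interpolation=2))
```

```text
(no output)
```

View pics/c6b.png

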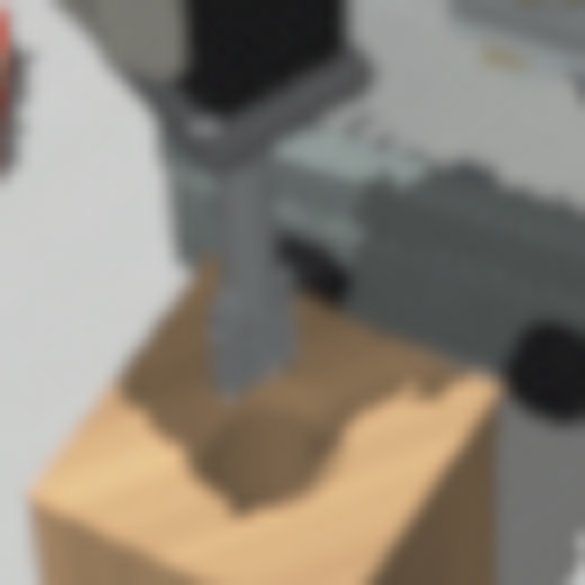

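Run:
```python
from h import *
p=cv2.imread('pics/side6.png')
im=cv2.resize(p[195:260,275:340],None,fx=9,fy=9,interpolation=2)
tip=np.array([.651,-.1575,.1192]); y=np.radians(66.85-90)
ex=np.array([np.cos(y),np.sin(y),0]); ey=np.array([-np.sin(y),np.cos(y),0]); ez=np.array([0,0,1])
def line(a,b,c):
    q=[tuple(int(v) for v in ((proj('side',P)[0]-[275,195]+.5)*9)) for P in (a,b)]; cv2.line(im,*q,c,1)
c=[tip+s*.008*ex+t*.002*ey for s,t in((1,1),(1,-1),(-1,-1),(-1,1))]
for i in range(4):
    line(c[i],c[(i+1)%4],(0,0,255)); line(c[i],c[i]+.026*ez,(0,0,255))
k=[tip+.085*ez+s*.017*ex+t*.017*ey for s,t in((1,1),(1,-1),(-1,-1),(-1,1))]
for i in range(4): line(k[i],k[(i+1)%4],(0,255,0))
h=[np.array([.651,-.158,.1])+.0155*np.array([np.cos(a),np.sin(a),0]) for a in np.linspace(0,6.283,40)]
for i in range(39): line(h[i],h[i+1],(255,0,0))
cv2.imwrite('pics/c6c.png',im)
```

```text
(no output)
```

View pics/c6c.png

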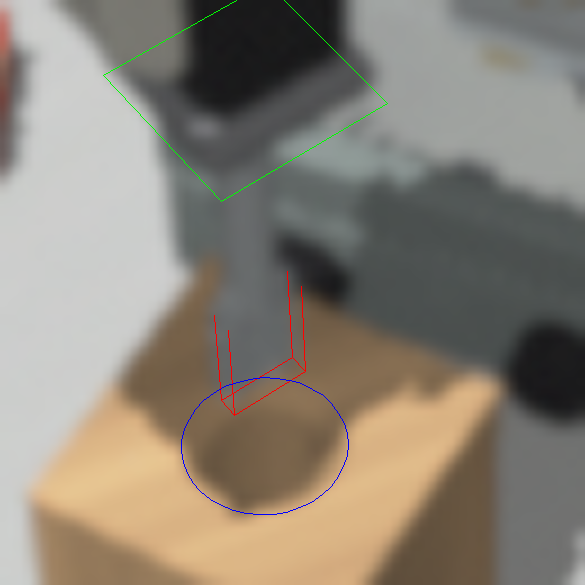

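```bash
cat > slot.py <<'E'
from h import *
from scipy.optimize import minimize
def fit(n,img,c0=(.494,-.183)):
    p=cv2.imread(img).astype(float); Y=p[...,2]-p[...,0]
    u0,v0=np.round(proj(n,[*c0,.0645])[0]).astype(int); w=8; S=6
    T=Y[v0-w:v0+w+1,u0-w:u0+w+1]
    off=(np.arange((2*w+1)*S)+.5)/S-.5-w
    uu,vv=np.meshgrid(u0+off,v0+off)
    A=onz(n,np.c_[uu.ravel(),vv.ravel()],.0645)[:,:2]; B=onz(n,np.c_[uu.ravel(),vv.ravel()],.0505)[:,:2]
    sg=lambda x:1/(1+np.exp(-np.clip(x/.0005,-50,50)))
    def model(q):
        c=np.array(q[:2]); m=sg(.0095-np.linalg.norm(A-c,axis=1))*sg(.0095-np.linalg.norm(B-c,axis=1))
        d=(B-c)@[-np.sin(q[2]),np.cos(q[2])]
        m=m*sg(abs(d)-.0035)
        m=cv2.GaussianBlur(m.reshape(len(off),-1),(0,0),.5*S)
        return m.reshape(2*w+1,S,2*w+1,S).mean((1,3))
    def cost(q):
        m=model(q); X=np.c_[m.ravel(),np.ones(m.size)]; s,r,_,_=np.linalg.lstsq(X,T.ravel(),rcond=None); return r[0]/T.size
    out=[]
    for th in np.radians(np.arange(0,180,15)):
        r=minimize(cost,[*c0,th],method='Nelder-Mead',options=dict(initial_simplex=[[*c0,th],[c0[0]+.002,c0[1],th],[c0[0],c0[1]+.002,th],[*c0,th+.2]],maxiter=300)); out.append((r.fun,*r.x[:2],np.degrees(r.x[2])%180))
    out.sort(); print(n,img,'var',T.var().round(1)); 
    for o in out[:5]: print(np.round(o,4))
if __name__=='__main__':
    fit('top','pics/top0.png'); fit('top','pics/top6.png'); fit('side','pics/side0.png'); fit('side','pics/side3.png')
E
python3 slot.py
```

```text
top pics/top0.png var 906.0
[67.9503  0.4935 -0.1826 21.8884]
[67.9503  0.4935 -0.1826 21.8912]
[67.9503  0.4935 -0.1826 21.8878]
[67.9503  0.4935 -0.1826 21.8888]
[67.9503  0.4935 -0.1826 21.8887]
top pics/top6.png var 395.6
[15.712   0.494  -0.1825 23.0009]
[15.712   0.494  -0.1825 22.9958]
[15.712   0.494  -0.1825 22.9969]
[15.712   0.494  -0.1825 22.9981]
[15.712   0.494  -0.1825 22.9965]
side pics/side0.png var 117.6
[16.6398  0.4929 -0.1825 26.7851]
[16.6398  0.4929 -0.1825 26.7857]
[16.6398  0.4929 -0.1825 26.786 ]
[16.6398  0.4929 -0.1825 26.7833]
[16.6398  0.4929 -0.1825 26.788 ]
side pics/side3.png var 45.5
[11.437   0.4932 -0.1828 22.9566]
[11.437   0.4932 -0.1828 22.9563]
[11.437   0.4932 -0.1828 22.9573]
[11.437   0.4932 -0.1828 22.9558]
[11.437   0.4932 -0.1828 22.9609]
```

Call:
send_rows:
  motion:
    - {"dx": -0.4, "dy": -0.06, "dz": 0, "wx": 0, "wy": 0, "wz": 1}
    - {"dx": -0.7, "dy": -0.12, "dz": 0, "wx": 0, "wy": 0, "wz": 1}
    - {"dx": -0.7, "dy": -0.12, "dz": 0, "wx": 0, "wy": 0, "wz": 1}
    - {"dx": -0.7, "dy": -0.12, "dz": 0, "wx": 0, "wy": 0, "wz": 1}
    - {"dx": -0.7, "dy": -0.12, "dz": 0, "wx": 0, "wy": 0, "wz": 1}

```text
t: 6.2
tcp_pos: [0.5539, -0.1737, 0.2382]
tool_rot: [-3.14, -0.001, 1.57]
contact_force: [0.3, 0.2, -1.4]
grip_width: 0.0298
```

Call:
send_rows:
  motion:
    - {"dx": -0.7, "dy": -0.12, "dz": 0, "wx": 0, "wy": 0, "wz": 1}
    - {"dx": -0.7, "dy": -0.12, "dz": 0, "wx": 0, "wy": 0, "wz": 1}
    - {"dx": -0.5, "dy": -0.05, "dz": 0, "wx": 0, "wy": 0, "wz": 1}
    - {"dx": -0.15, "dy": 0, "dz": 0, "wx": 0, "wy": 0, "wz": 1}
    - {"dx": 0, "dy": 0, "dz": 0, "wx": 0, "wy": 0, "wz": 1}

```text
t: 6.7
tcp_pos: [0.4927, -0.1824, 0.2388]
tool_rot: [-3.141, -0.001, 1.97]
contact_force: [-0.2, 0.8, -0.8]
grip_width: 0.0299
```

Call:
send_rows:
  motion:
    - {"dx": 0, "dy": 0, "dz": 0, "wx": 0, "wy": 0, "wz": 0}
    - {"dx": 0, "dy": 0, "dz": 0, "wx": 0, "wy": 0, "wz": 0}
    - {"dx": 0, "dy": 0, "dz": 0, "wx": 0, "wy": 0, "wz": 0}

```text
t: 7.0
tcp_pos: [0.4936, -0.1824, 0.2393]
tool_rot: [-3.141, -0.001, 1.965]
contact_force: [-0.3, -0.0, -2.3]
grip_width: 0.0297
```

```bash
python3 shot.py 7 side top
cat > ov.py <<'E'
import sys
from h import *
img,x,y,z,yawdeg,out=sys.argv[1],*map(float,sys.argv[2:6]),sys.argv[6]
p=cv2.imread(img); tip=np.array([x,y,z]); a=np.radians(yawdeg-90)
u0,v0=(proj('side',tip+[0,0,.03])[0]-[32,36]).astype(int)
im=cv2.resize(p[v0:v0+65,u0:u0+65],None,fx=9,fy=9,interpolation=2); o=im.copy()
ex=np.array([np.cos(a),np.sin(a),0]); ey=np.array([-np.sin(a),np.cos(a),0]); ez=np.array([0,0,1])
def line(a,b,c):
    q=[tuple(int(v) for v in ((proj('side',P)[0]-[u0,v0]+.5)*9)) for P in (a,b)]; cv2.line(im,*q,c,1)
R=((1,1),(1,-1),(-1,-1),(-1,1))
c=[tip+s*.008*ex+t*.002*ey for s,t in R]
for i in range(4):
    line(c[i],c[(i+1)%4],(0,0,255)); line(c[i],c[i]+.026*ez,(0,0,255))
for h in (.085,.093):
    k=[tip+h*ez+s*.017*ex+t*.017*ey for s,t in R]
    for i in range(4): line(k[i],k[(i+1)%4],(0,255,0))
cv2.imwrite(out,np.hstack([o,im])[::1,::1] if 0 else cv2.resize(np.hstack([o,im]),(800,400),interpolation=cv2.INTER_AREA)); print(u0,v0)
E
```

```text
7.1 [ 0.4937 -0.1824  0.2395] [-3.1413e+00 -4.0000e-04  1.9658e+00] [ 0.44  0.3  -1.62] [ 0.009 -0.099 -0.037] 0.0298 [-0.402 -0.213  1.743  0.     1.612 -0.797]
```

```bash
python3 ov.py pics/side7.png .4937 -.1824 .1197 112.6 pics/o7.png
```

```text
304 123
```

View pics/o7.png

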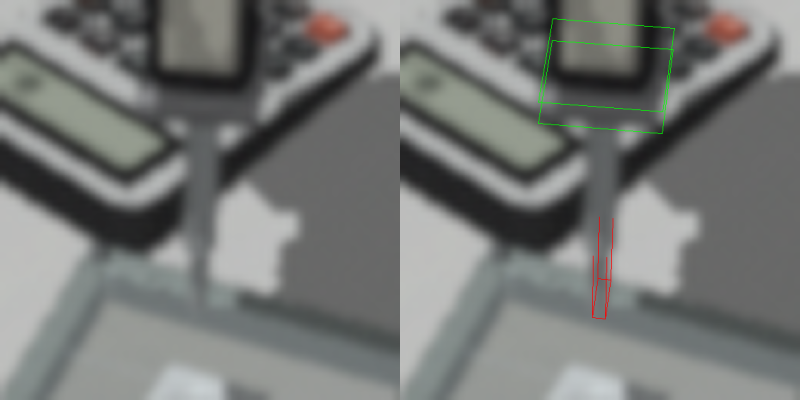

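View pics/side7.png

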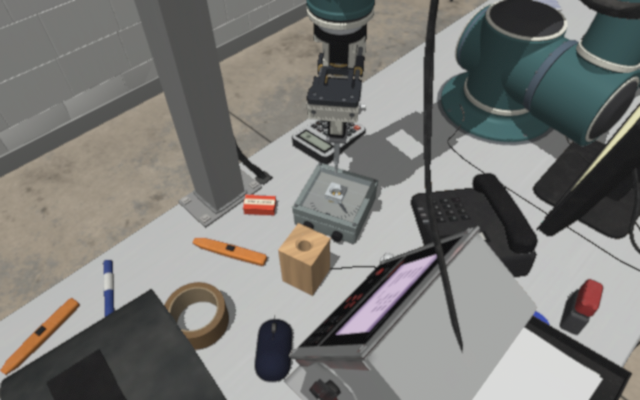

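Call:
send_rows:
  motion:
    - {"dx": 0, "dy": 0, "dz": -0.5, "wx": 0, "wy": 0, "wz": 0}
    - {"dx": 0, "dy": 0, "dz": -0.7, "wx": 0, "wy": 0, "wz": 0}
    - {"dx": 0, "dy": 0, "dz": -0.4, "wx": 0, "wy": 0, "wz": 0}
    - {"dx": 0, "dy": 0, "dz": 0, "wx": 0, "wy": 0, "wz": 0}
    - {"dx": 0, "dy": 0, "dz": 0, "wx": 0, "wy": 0, "wz": 0}

```text
t: 7.6
tcp_pos: [0.4937, -0.1824, 0.192]
tool_rot: [-3.141, -0.0, 1.967]
contact_force: [0.3, -0.1, -2.3]
grip_width: 0.0301
```

```bash
python3 shot.py 8 side
python3 - <<'E'
from h import *
s=manip.state(); t=s['tcp_pos']
import os; os.system(f"python3 ov.py pics/side8.png {t[0]} {t[1]} {t[2]-.1198} 112.6 pics/o8.png")
E
```

```text
7.65 [ 0.4939 -0.1825  0.1925] [3.1411e+00 5.0000e-04 1.9667e+00] [ 0.07  0.63 -0.78] [-0.018 -0.175 -0.003] 0.0298 [-0.402 -0.2    1.807  0.     1.533 -0.798]
304 141
```

View pics/o8.png

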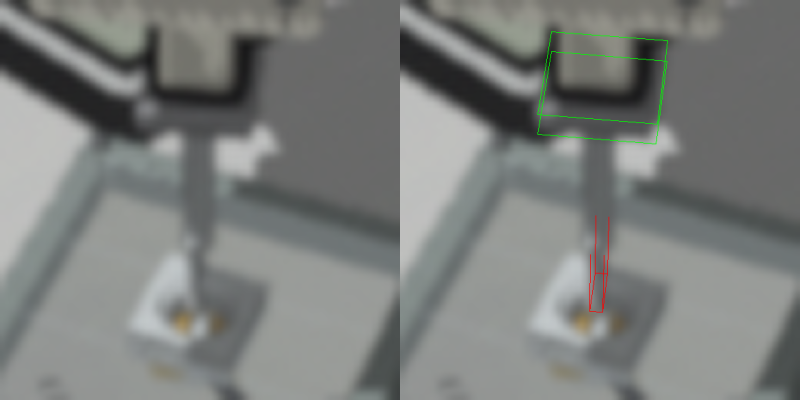

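Call:
send_rows:
  motion:
    - {"dx": 0, "dy": 0, "dz": -0.1, "wx": 0, "wy": 0, "wz": 0}
    - {"dx": 0, "dy": 0, "dz": -0.1, "wx": 0, "wy": 0, "wz": 0}
    - {"dx": 0, "dy": 0, "dz": -0.1, "wx": 0, "wy": 0, "wz": 0}
    - {"dx": 0, "dy": 0, "dz": -0.1, "wx": 0, "wy": 0, "wz": 0}
    - {"dx": 0, "dy": 0, "dz": 0, "wx": 0, "wy": 0, "wz": 0}

```text
t: 8.15
tcp_pos: [0.4935, -0.1824, 0.1793]
tool_rot: [-3.141, -0.0, 1.967]
contact_force: [-0.4, 0.4, -0.8]
grip_width: 0.0297
```

Call:
send_rows:
  motion:
    - {"dx": 0, "dy": 0, "dz": -0.06, "wx": 0, "wy": 0, "wz": 0}
    - {"dx": 0, "dy": 0, "dz": -0.06, "wx": 0, "wy": 0, "wz": 0}
    - {"dx": 0, "dy": 0, "dz": 0, "wx": 0, "wy": 0, "wz": 0}

```text
t: 8.45
tcp_pos: [0.4936, -0.1824, 0.176]
tool_rot: [-3.141, -0.0, 1.967]
contact_force: [-0.4, -0.2, -1.0]
grip_width: 0.0297
```

Call:
send_rows:
  motion:
    - {"dx": 0, "dy": 0, "dz": -0.05, "wx": 0, "wy": 0, "wz": 0}
    - {"dx": 0, "dy": 0, "dz": -0.05, "wx": 0, "wy": 0, "wz": 0}
    - {"dx": 0, "dy": 0, "dz": -0.05, "wx": 0, "wy": 0, "wz": 0}
    - {"dx": 0, "dy": 0, "dz": 0, "wx": 0, "wy": 0, "wz": 0}

```text
t: 8.85
tcp_pos: [0.4936, -0.1824, 0.1715]
tool_rot: [-3.141, -0.0, 1.967]
contact_force: [-0.6, -0.5, -1.6]
grip_width: 0.0296
```

Call:
send_rows:
  motion:
    - {"dx": 0, "dy": 0, "dz": -0.04, "wx": 0, "wy": 0, "wz": 0}
    - {"dx": 0, "dy": 0, "dz": -0.04, "wx": 0, "wy": 0, "wz": 0}
    - {"dx": 0, "dy": 0, "dz": 0, "wx": 0, "wy": 0, "wz": 0}

```text
t: 9.15
tcp_pos: [0.4936, -0.1824, 0.1691]
tool_rot: [-3.141, -0.0, 1.967]
contact_force: [-0.2, -1.4, -1.4]
grip_width: 0.0299
```

Call:
send_rows:
  motion:
    - {"dx": 0, "dy": 0, "dz": -0.04, "wx": 0, "wy": 0, "wz": 0}
    - {"dx": 0, "dy": 0, "dz": 0, "wx": 0, "wy": 0, "wz": 0}

```text
t: 9.35
tcp_pos: [0.4936, -0.1824, 0.168]
tool_rot: [-3.142, -0.0, 1.967]
contact_force: [-1.5, -0.2, -1.2]
grip_width: 0.0298
```

Call:
send_rows:
  motion:
    - {"dx": 0, "dy": 0, "dz": -0.04, "wx": 0, "wy": 0, "wz": 0}
    - {"dx": 0, "dy": 0, "dz": 0, "wx": 0, "wy": 0, "wz": 0}

```text
t: 9.55
tcp_pos: [0.4936, -0.1824, 0.1668]
tool_rot: [-3.142, -0.0, 1.967]
contact_force: [-0.2, -0.3, -1.3]
grip_width: 0.03
```

Call:
send_rows:
  motion:
    - {"dx": 0, "dy": 0, "dz": -0.04, "wx": 0, "wy": 0, "wz": 0}
    - {"dx": 0, "dy": 0, "dz": 0, "wx": 0, "wy": 0, "wz": 0}

```text
t: 9.75
tcp_pos: [0.4936, -0.1824, 0.1656]
tool_rot: [-3.142, -0.0, 1.967]
contact_force: [0.5, -0.7, -1.6]
grip_width: 0.0296
```

Call:
send_rows:
  motion:
    - {"dx": 0, "dy": 0, "dz": -0.03, "wx": 0, "wy": 0, "wz": 0}
    - {"dx": 0, "dy": 0, "dz": 0, "wx": 0, "wy": 0, "wz": -0.4}
    - {"dx": 0, "dy": 0, "dz": 0, "wx": 0, "wy": 0, "wz": -0.5}
    - {"dx": 0, "dy": 0, "dz": 0, "wx": 0, "wy": 0, "wz": -0.5}
    - {"dx": 0, "dy": 0, "dz": 0, "wx": 0, "wy": 0, "wz": -0.5}

```text
t: 10.25
tcp_pos: [0.4937, -0.1822, 0.1648]
tool_rot: [3.141, -0.001, 1.813]
contact_force: [0.1, 2.3, -1.6]
grip_width: 0.0299
```

```bash
cat > crop.py <<'E'
import sys
from h import *
n=sys.argv[1]; p=cv2.imread(f'pics/side{n}.png')[165:245,285:385]; cv2.imwrite(f'pics/d{n}.png',cv2.resize(p,None,fx=7,fy=7,interpolation=2))
E
python3 shot.py 9 side; python3 crop.py 9
```

```text
10.3 [ 0.4937 -0.1822  0.1648] [ 3.1413e+00 -6.0000e-04  1.8107e+00] [ 0.1   1.88 -0.73] [ 0.522 -0.103  0.012] 0.0298 [-4.020e-01 -1.870e-01  1.842e+00  1.000e-03  1.487e+00 -6.420e-01]
```

View pics/d9.png

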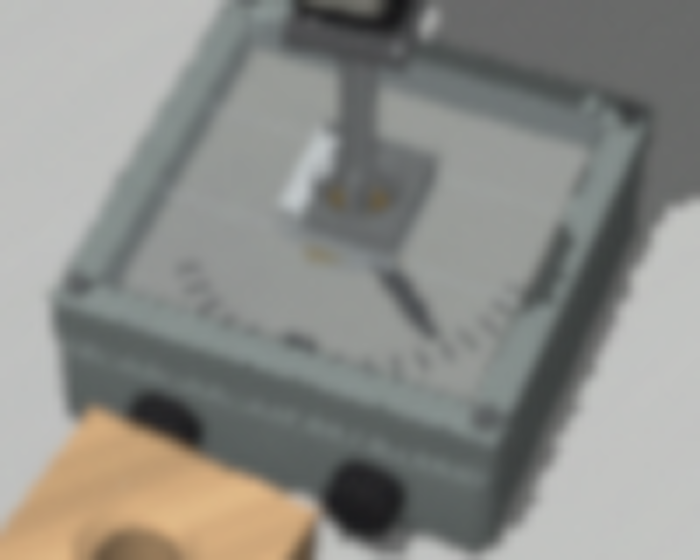

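```bash
cat > ptr.py <<'E'
import sys
from h import *
def ang(n,uv,z):
    W=onz(n,uv,z)[0]; v=W[:2]-[.4936,-.1825]; return np.degrees(np.arctan2(v[1],v[0])).round(1),np.linalg.norm(v).round(4)
if __name__=='__main__':
    for z in (.04,.045,.05,.055):
        s=lambda x,y:(x/7+285-.43,y/7+165-.43)
        t=lambda x,y:(x/4+260-.375,y/4+125-.375)
        print(z,'tip side',ang('side',s(435,338),z),'mark side',ang('side',s(300,342),z),'tip top',ang('top',t(220,427),z),'mark top',ang('top',t(281,383),z))
E
python3 ptr.py
```

```text
0.04 tip side (np.float64(60.2), np.float64(0.0406)) mark side (np.float64(5.3), np.float64(0.0397)) tip top (np.float64(56.5), np.float64(0.0441)) mark top (np.float64(6.8), np.float64(0.0475))
0.045 tip side (np.float64(57.2), np.float64(0.0439)) mark side (np.float64(7.4), np.float64(0.0433)) tip top (np.float64(57.0), np.float64(0.0435)) mark top (np.float64(6.8), np.float64(0.0468))
0.05 tip side (np.float64(54.7), np.float64(0.0474)) mark side (np.float64(9.2), np.float64(0.0471)) tip top (np.float64(57.5), np.float64(0.043)) mark top (np.float64(6.7), np.float64(0.046))
0.055 tip side (np.float64(52.5), np.float64(0.0509)) mark side (np.float64(10.7), np.float64(0.0508)) tip top (np.float64(58.0), np.float64(0.0424)) mark top (np.float64(6.7), np.float64(0.0452))
```

Call:
send_rows:
  motion:
    - {"dx": 0, "dy": 0, "dz": 0, "wx": 0, "wy": 0, "wz": -0.5}
    - {"dx": 0, "dy": 0, "dz": 0, "wx": 0, "wy": 0, "wz": -0.6}
    - {"dx": 0, "dy": 0, "dz": 0, "wx": 0, "wy": 0, "wz": -0.6}
    - {"dx": 0, "dy": 0, "dz": 0, "wx": 0, "wy": 0, "wz": -0.6}
    - {"dx": 0, "dy": 0, "dz": 0, "wx": 0, "wy": 0, "wz": -0.6}

```text
t: 10.8
tcp_pos: [0.4938, -0.1821, 0.1648]
tool_rot: [3.141, -0.001, 1.582]
contact_force: [1.1, 2.9, -1.6]
grip_width: 0.0297
```

Call:
send_rows:
  motion:
    - {"dx": 0, "dy": 0, "dz": 0, "wx": 0, "wy": 0, "wz": -0.7}
    - {"dx": 0, "dy": 0, "dz": 0, "wx": 0, "wy": 0, "wz": -0.7}
    - {"dx": 0, "dy": 0, "dz": 0, "wx": 0, "wy": 0, "wz": -0.7}
    - {"dx": 0, "dy": 0, "dz": 0, "wx": 0, "wy": 0, "wz": -0.7}
    - {"dx": 0, "dy": 0, "dz": 0, "wx": 0, "wy": 0, "wz": -0.7}

```text
t: 11.3
tcp_pos: [0.4939, -0.1823, 0.1648]
tool_rot: [3.141, -0.0, 1.302]
contact_force: [1.8, 1.2, -2.8]
grip_width: 0.0295
```

```bash
python3 shot.py 10 side; python3 crop.py 10
```

```text
11.35 [ 0.4939 -0.1823  0.1648] [ 3.141e+00 -5.000e-04  1.298e+00] [ 2.11  1.14 -2.64] [ 0.304 -0.664  0.098] 0.0298 [-4.020e-01 -1.870e-01  1.842e+00  1.000e-03  1.486e+00 -1.300e-01]
```

View pics/d10.png

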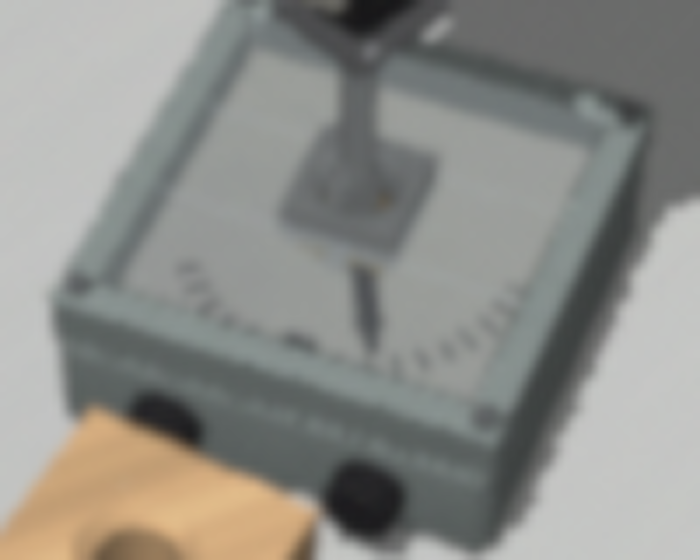

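Run:
```python
from ptr import *
s=lambda x,y:(x/7+285-.43,y/7+165-.43)
for q in [(372,353),(368,335),(300,342)]: print(q,ang('side',s(*q),.045))
```

```text
(372, 353) (np.float64(33.7), np.float64(0.0442))
(368, 335) (np.float64(32.9), np.float64(0.0379))
(300, 342) (np.float64(7.4), np.float64(0.0433))
```

Call:
send_rows:
  motion:
    - {"dx": 0, "dy": 0, "dz": 0, "wx": 0, "wy": 0, "wz": -0.6}
    - {"dx": 0, "dy": 0, "dz": 0, "wx": 0, "wy": 0, "wz": -0.6}
    - {"dx": 0, "dy": 0, "dz": 0, "wx": 0, "wy": 0, "wz": -0.6}
    - {"dx": 0, "dy": 0, "dz": 0, "wx": 0, "wy": 0, "wz": -0.6}
    - {"dx": 0, "dy": 0, "dz": 0, "wx": 0, "wy": 0, "wz": -0.6}

```text
t: 11.85
tcp_pos: [0.494, -0.1825, 0.1648]
tool_rot: [3.141, -0.0, 1.063]
contact_force: [2.9, -0.1, -3.6]
grip_width: 0.0298
```

Call:
send_rows:
  motion:
    - {"dx": 0, "dy": 0, "dz": 0, "wx": 0, "wy": 0, "wz": -0.6}
    - {"dx": 0, "dy": 0, "dz": 0, "wx": 0, "wy": 0, "wz": -0.6}
    - {"dx": 0, "dy": 0, "dz": 0, "wx": 0, "wy": 0, "wz": -0.6}
    - {"dx": 0, "dy": 0, "dz": 0, "wx": 0, "wy": 0, "wz": -0.5}
    - {"dx": 0, "dy": 0, "dz": 0, "wx": 0, "wy": 0, "wz": 0}

```text
t: 12.35
tcp_pos: [0.4939, -0.1826, 0.1649]
tool_rot: [3.141, -0.0, 0.88]
contact_force: [3.0, -0.2, -3.7]
grip_width: 0.0296
```

```bash
python3 shot.py 11 side; python3 crop.py 11
```

```text
12.4 [ 0.4939 -0.1826  0.1648] [ 3.1407e+00 -1.0000e-04  8.8090e-01] [ 2.69 -2.38 -4.01] [-0.594 -1.128  0.046] 0.0299 [-0.403 -0.187  1.842 -0.     1.486  0.287]
```

View pics/d11.png

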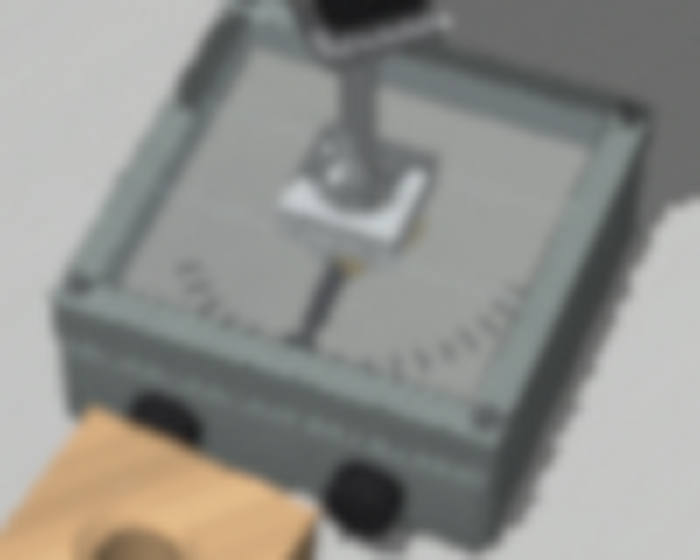

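Run:
```python
from ptr import *
p=cv2.imread('pics/side11.png').sum(2).astype(float)/3
q=cv2.imread('pics/side9.png').sum(2).astype(float)/3
f=lambda r:[round(float(cv2.remap(I.astype(np.float32),np.float32([[r[0]]]),np.float32([[r[1]]]),1)[0,0])) for I in (p,q)]
for r in (.026,.030,.034,.038,.041,.044,.047):
    print(r,end=': ')
    prof=[]
    for a in range(-8,30,2):
        P=np.array([.4936+r*np.cos(np.radians(a)),-.1825+r*np.sin(np.radians(a)),.045]); prof.append(f(proj('side',P)[0])[0])
    prof=np.array(prof); A=np.arange(-8,30,2); w=np.clip(np.median(prof)-10-prof,0,None); print(prof, (w@A/w.sum()).round(1) if w.sum() else None)
```

```text
0.026: [151 150 143 134 123 110  97  91  86  90  97 109 122 135 143 150 152 154
 154] 8.1
0.03: [153 153 150 144 135 121 105  94  87  90  99 115 130 142 148 152 153 154
 154] 8.4
0.034: [153 153 153 150 143 128 113  97  90  89 102 117 134 144 151 152 153 153
 153] 8.6
0.038: [153 153 153 151 146 137 122 105  96 100 115 132 145 151 152 153 153 153
 154] 8.4
0.041: [151 151 151 146 138 128 116 104  94  98 115 133 146 150 152 152 152 153
 154] 7.9
0.044: [141 142 142 138 129 116 107 104 102 102 108 124 136 141 142 142 145 149
 150] 7.6
0.047: [131 136 137 136 135 131 128 127 131 129 128 131 136 136 132 132 136 139
 139] None
```

Call:
send_rows:
  motion:
    - {"dx": 0, "dy": 0, "dz": 0, "wx": 0, "wy": 0, "wz": -0.25}
    - {"dx": 0, "dy": 0, "dz": 0, "wx": 0, "wy": 0, "wz": 0}
    - {"dx": 0, "dy": 0, "dz": 0, "wx": 0, "wy": 0, "wz": 0}

```text
t: 12.7
tcp_pos: [0.4939, -0.1826, 0.1649]
tool_rot: [3.141, -0.0, 0.859]
contact_force: [5.7, -2.1, -4.2]
grip_width: 0.03
```

Call:
send_rows:
  motion:
    - {"dx": 0, "dy": 0, "dz": 0, "wx": 0, "wy": 0, "wz": 0.6}
    - {"dx": 0, "dy": 0, "dz": 0, "wx": 0, "wy": 0, "wz": 0.6}
    - {"dx": 0, "dy": 0, "dz": 0, "wx": 0, "wy": 0, "wz": 0.6}
    - {"dx": 0, "dy": 0, "dz": 0, "wx": 0, "wy": 0, "wz": 0.6}
    - {"dx": 0, "dy": 0, "dz": 0, "wx": 0, "wy": 0, "wz": 0}

```text
t: 13.2
tcp_pos: [0.4934, -0.1823, 0.1648]
tool_rot: [-3.141, 0.0, 1.052]
contact_force: [0.0, -0.5, -1.2]
grip_width: 0.0302
```

```bash
python3 shot.py 12 side; python3 crop.py 12
```

```text
13.25 [ 0.4934 -0.1823  0.1648] [-3.1408  0.      1.0502] [-0.09 -0.02 -1.49] [-0.112 -0.037  0.055] 0.0296 [-0.402 -0.188  1.842  0.     1.488  0.118]
```

View pics/d12.png

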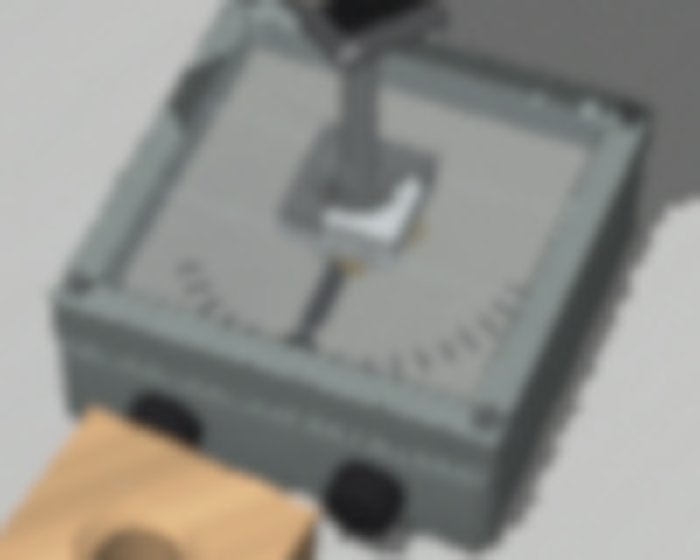

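Call:
send_rows:
  motion:
    - {"dx": 0, "dy": 0, "dz": 0.15, "wx": 0, "wy": 0, "wz": 0}
    - {"dx": 0, "dy": 0, "dz": 0.3, "wx": 0, "wy": 0, "wz": 0}
    - {"dx": 0, "dy": 0, "dz": 0.6, "wx": 0, "wy": 0, "wz": 0}
    - {"dx": 0, "dy": 0, "dz": 0.7, "wx": 0, "wy": 0, "wz": 0}
    - {"dx": 0, "dy": 0, "dz": 0.7, "wx": 0, "wy": 0, "wz": 0}

```text
t: 13.75
tcp_pos: [0.4936, -0.1824, 0.24]
tool_rot: [3.141, -0.0, 1.05]
contact_force: [0.6, -0.1, -2.0]
grip_width: 0.0298
```

Call:
send_rows:
  motion:
    - {"dx": 0, "dy": 0, "dz": 0.05, "wx": 0, "wy": 0, "wz": 0.5}
    - {"dx": 0.7, "dy": 0.1, "dz": 0, "wx": 0, "wy": 0, "wz": 0.5}
    - {"dx": 0.7, "dy": 0.1, "dz": 0, "wx": 0, "wy": 0, "wz": 0.45}
    - {"dx": 0.7, "dy": 0.1, "dz": 0, "wx": 0, "wy": 0, "wz": 0}
    - {"dx": 0.7, "dy": 0.1, "dz": 0, "wx": 0, "wy": 0, "wz": 0}

```text
t: 14.25
tcp_pos: [0.5785, -0.1703, 0.2408]
tool_rot: [3.141, -0.0, 1.166]
contact_force: [0.2, -0.2, -0.3]
grip_width: 0.03
```

Call:
send_rows:
  motion:
    - {"dx": 0.7, "dy": 0.13, "dz": 0, "wx": 0, "wy": 0, "wz": 0}
    - {"dx": 0.7, "dy": 0.13, "dz": 0, "wx": 0, "wy": 0, "wz": 0}
    - {"dx": 0.7, "dy": 0.13, "dz": 0, "wx": 0, "wy": 0, "wz": 0}
    - {"dx": 0.35, "dy": 0.04, "dz": 0, "wx": 0, "wy": 0, "wz": 0}
    - {"dx": 0, "dy": 0, "dz": 0, "wx": 0, "wy": 0, "wz": 0}

```text
t: 14.75
tcp_pos: [0.6517, -0.1574, 0.2398]
tool_rot: [-3.141, 0.0, 1.167]
contact_force: [-0.8, -0.1, -1.5]
grip_width: 0.0301
```

Call:
send_rows:
  motion:
    - {"dx": 0, "dy": 0, "dz": 0, "wx": 0, "wy": 0, "wz": 0}
    - {"dx": 0, "dy": 0, "dz": 0, "wx": 0, "wy": 0, "wz": 0}
    - {"dx": 0, "dy": 0, "dz": 0, "wx": 0, "wy": 0, "wz": 0}

```text
t: 15.05
tcp_pos: [0.6506, -0.1577, 0.2403]
tool_rot: [3.141, -0.0, 1.166]
contact_force: [0.3, 0.1, -1.0]
grip_width: 0.0297
```

```bash
python3 shot.py 13 side top
python3 - <<'E'
from h import *
s=manip.state(); t=s['tcp_pos']
import os; os.system(f"python3 ov.py pics/side13.png {t[0]} {t[1]} {t[2]-.1198} {np.degrees(s['tool_rot'][2])} pics/o13.png")
E
```

```text
15.15 [ 0.6508 -0.1577  0.2402] [ 3.1412 -0.      1.1664] [-1.01 -0.18 -1.35] [-0.053 -0.098  0.024] 0.0297 [-0.276  0.102  1.44  -0.     1.599  0.128]
271 189
```

View pics/o13.png

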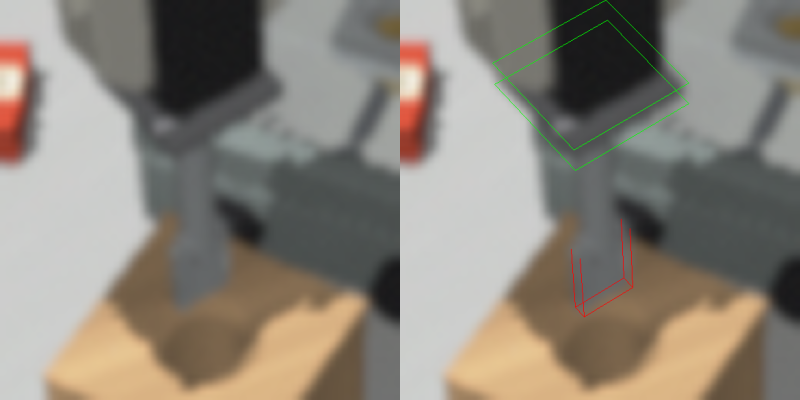

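View pics/top13.png

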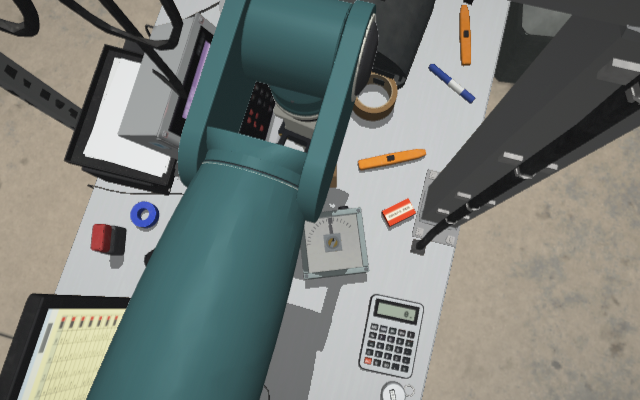

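Run:
```python
from h import *
I=cv2.imread('pics/top13.png').astype(np.float32).mean(2)
for r in (.022,.026,.030,.034,.038,.041,.044,.047):
    A=np.arange(-12,28,2.)
    P=np.c_[.4936+r*np.cos(np.radians(A)),-.1825+r*np.sin(np.radians(A)),np.full(len(A),.045)]; q=proj('top',P).astype(np.float32)
    prof=cv2.remap(I,q[:,:1],q[:,1:],1)[:,0]; w=np.clip(np.median(prof)-5-prof,0,None); print(r,prof.round().astype(int),(w@A/max(w.sum(),1e-6)).round(1))
```

```text
0.022 [154 156 158 155 150 142 120  98  89  89  89  91  94 101 117 135 148 155
 158 156] 8.0
0.026 [166 167 167 166 164 161 131 102  92  88  87  89  95 112 129 147 162 169
 169 169] 7.9
0.03 [166 166 166 166 165 163 144 121 104  86  86  86  95 104 136 168 167 167
 167 167] 8.4
0.034 [166 166 167 168 167 166 158 146 111  86  86  89  94 121 152 161 166 166
 166 166] 8.7
0.038 [165 166 167 167 167 167 165 158 128 103  86  92 111 141 157 168 167 167
 167 167] 8.7
0.041 [165 166 167 167 167 165 152 134 123 103  88  94 126 154 167 167 167 166
 166 167] 7.4
0.044 [165 164 164 167 166 159 141 116  90  86  86  91 110 149 166 166 166 165
 164 163] 6.9
0.047 [149 144 153 166 162 136 121 113  85  85  84  91 115 163 144 156 164 160
 133 151] 6.7
```

Call:
send_rows:
  motion:
    - {"dx": 0, "dy": 0, "dz": -0.3, "wx": 0, "wy": 0, "wz": 0}
    - {"dx": 0, "dy": 0, "dz": -0.3, "wx": 0, "wy": 0, "wz": 0}
    - {"dx": 0, "dy": 0, "dz": -0.2, "wx": 0, "wy": 0, "wz": 0}
    - {"dx": 0, "dy": 0, "dz": -0.2, "wx": 0, "wy": 0, "wz": 0}
    - {"dx": 0, "dy": 0, "dz": 0, "wx": 0, "wy": 0, "wz": 0}

```text
t: 15.65
tcp_pos: [0.6508, -0.1575, 0.2085]
tool_rot: [-3.14, 0.0, 1.167]
contact_force: [-0.1, -0.1, -1.1]
grip_width: 0.03
```

Call:
send_rows:
  motion:
    - {"dx": 0, "dy": 0, "dz": -0.3, "wx": 0, "wy": 0, "wz": 0}
    - {"dx": 0, "dy": 0, "dz": -0.4, "wx": 0, "wy": 0, "wz": 0}
    - {"dx": 0, "dy": 0, "dz": -0.4, "wx": 0, "wy": 0, "wz": 0}
    - {"dx": 0, "dy": 0, "dz": -0.4, "wx": 0, "wy": 0, "wz": 0}
    - {"dx": 0, "dy": 0, "dz": 0, "wx": 0, "wy": 0, "wz": 0}

```text
t: 16.15
tcp_pos: [0.6504, -0.1573, 0.1621]
tool_rot: [-3.138, 0.0, 1.167]
contact_force: [-0.9, -0.1, -0.6]
grip_width: 0.0297
```

Call:
send_rows:
  motion:
    - {"dx": 0, "dy": 0, "dz": -0.4, "wx": 0, "wy": 0, "wz": 0}
    - {"dx": 0, "dy": 0, "dz": -0.3, "wx": 0, "wy": 0, "wz": 0}
    - {"dx": 0, "dy": 0, "dz": 0, "wx": 0, "wy": 0, "wz": 0}
    - {"dx": 0, "dy": 0, "dz": 0, "wx": 0, "wy": 0, "wz": 0}

```text
t: 16.55
tcp_pos: [0.6511, -0.1575, 0.1438]
tool_rot: [-3.141, -0.0, 1.167]
contact_force: [0.1, -0.9, -0.9]
grip_width: 0.03
```

Now 9 mm to seating; take it in small steps.

Call:
send_rows:
  motion:
    - {"dx": 0, "dy": 0, "dz": -0.12, "wx": 0, "wy": 0, "wz": 0}
    - {"dx": 0, "dy": 0, "dz": -0.12, "wx": 0, "wy": 0, "wz": 0}
    - {"dx": 0, "dy": 0, "dz": 0, "wx": 0, "wy": 0, "wz": 0}
    - {"dx": 0, "dy": 0, "dz": 0, "wx": 0, "wy": 0, "wz": 0}

```text
t: 16.95
tcp_pos: [0.6511, -0.1575, 0.1366]
tool_rot: [-3.142, 0.0, 1.167]
contact_force: [-0.1, -0.0, -1.7]
grip_width: 0.0298
```

Call:
send_rows:
  motion:
    - {"dx": 0, "dy": 0, "dz": -0.03, "wx": 0, "wy": 0, "wz": 0}
    - {"dx": 0, "dy": 0, "dz": 0, "wx": 0, "wy": 0, "wz": 0}

```text
t: 17.15
tcp_pos: [0.6512, -0.1576, 0.1358]
tool_rot: [3.141, -0.0, 1.167]
contact_force: [0.2, -0.1, -1.5]
grip_width: 0.0299
```

Call:
send_rows:
  motion:
    - {"dx": 0, "dy": 0, "dz": -0.03, "wx": 0, "wy": 0, "wz": 0}
    - {"dx": 0, "dy": 0, "dz": 0, "wx": 0, "wy": 0, "wz": 0}

```text
t: 17.35
tcp_pos: [0.6512, -0.1575, 0.1348]
tool_rot: [3.142, -0.0, 1.167]
contact_force: [0.4, 0.4, -1.2]
grip_width: 0.0297
```

Call:
send_rows:
  motion:
    - {"dx": 0, "dy": 0, "dz": -0.02, "wx": 0, "wy": 0, "wz": 0}
    - {"dx": 0, "dy": 0, "dz": 0, "wx": 0, "wy": 0, "wz": 0}
    - {"dx": 0, "dy": 0, "dz": 0, "wx": 0, "wy": 0, "wz": 0}

```text
t: 17.65
tcp_pos: [0.6512, -0.1575, 0.1348]
tool_rot: [3.141, -0.0, 1.167]
contact_force: [-1.9, 1.0, 6.0]
grip_width: 0.0299
```

```bash
python3 shot.py 14 side; python3 -c "
import cv2;p=cv2.imread('pics/side14.png')[180:310,260:360];cv2.imwrite('pics/c14.png',cv2.resize(p,None,fx=4.5,fy=4.5,interpolation=2))"
```

```text
17.7 [ 0.6512 -0.1575  0.1348] [ 3.1413 -0.      1.1668] [-2.67  0.49  4.81] [ 0.157  0.575 -0.019] 0.0298 [-0.275  0.145  1.565 -0.     1.432  0.129]
```

View pics/c14.png

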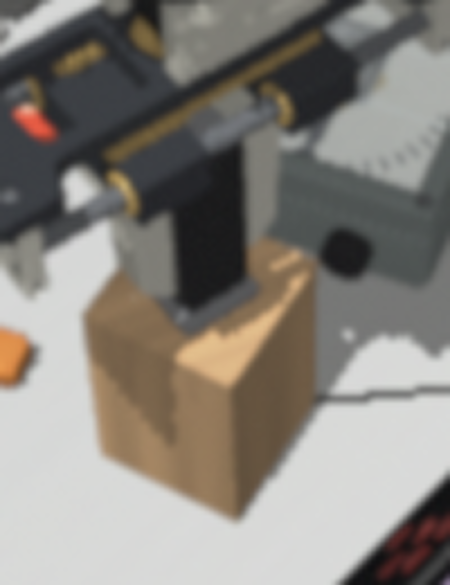

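Call:
send_rows:
  motion:
    - {"dx": 0, "dy": 0, "dz": 0, "wx": 0, "wy": 0, "wz": 0}
    - {"dx": 0, "dy": 0, "dz": 0, "wx": 0, "wy": 0, "wz": 0}
    - {"dx": 0, "dy": 0, "dz": 0, "wx": 0, "wy": 0, "wz": 0}
    - {"dx": 0, "dy": 0, "dz": 0, "wx": 0, "wy": 0, "wz": 0}
    - {"dx": 0, "dy": 0, "dz": 0, "wx": 0, "wy": 0, "wz": 0}
  hand: 1

```text
t: 18.2
tcp_pos: [0.6511, -0.1575, 0.1341]
tool_rot: [-3.141, 0.0, 1.167]
contact_force: [0.7, 0.0, 0.4]
grip_width: 0.065
```

Call:
send_rows:
  motion:
    - {"dx": 0, "dy": 0, "dz": 0, "wx": 0, "wy": 0, "wz": 0}
    - {"dx": 0, "dy": 0, "dz": 0, "wx": 0, "wy": 0, "wz": 0}
    - {"dx": 0, "dy": 0, "dz": 0, "wx": 0, "wy": 0, "wz": 0}
    - {"dx": 0, "dy": 0, "dz": 0, "wx": 0, "wy": 0, "wz": 0}
    - {"dx": 0, "dy": 0, "dz": 0, "wx": 0, "wy": 0, "wz": 0}

```text
t: 18.7
tcp_pos: [0.6512, -0.1575, 0.1343]
tool_rot: [3.141, -0.0, 1.167]
contact_force: [1.1, -0.6, 0.4]
grip_width: 0.0928
```

Call:
send_rows:
  motion:
    - {"dx": 0, "dy": 0, "dz": 0.4, "wx": 0, "wy": 0, "wz": 0}
    - {"dx": 0, "dy": 0, "dz": 0.7, "wx": 0, "wy": 0, "wz": 0}
    - {"dx": 0, "dy": 0, "dz": 0.7, "wx": 0, "wy": 0, "wz": 0}
    - {"dx": 0, "dy": 0, "dz": 0.7, "wx": 0, "wy": 0, "wz": 0}
    - {"dx": 0, "dy": 0, "dz": 0.7, "wx": 0, "wy": 0, "wz": 0}

```text
t: 19.2
tcp_pos: [0.6511, -0.1575, 0.2322]
tool_rot: [3.141, -0.0, 1.167]
contact_force: [1.1, 0.1, 0.1]
grip_width: 0.0929
```

Call:
send_rows:
  motion:
    - {"dx": -0.6, "dy": -0.2, "dz": 0.2, "wx": 0, "wy": 0, "wz": 0}
    - {"dx": -0.9, "dy": -0.3, "dz": 0, "wx": 0, "wy": 0, "wz": 0}
    - {"dx": -0.9, "dy": -0.3, "dz": 0, "wx": 0, "wy": 0, "wz": 0}
    - {"dx": -0.9, "dy": -0.3, "dz": 0, "wx": 0, "wy": 0, "wz": 0}
    - {"dx": -0.9, "dy": -0.3, "dz": 0, "wx": 0, "wy": 0, "wz": 0}

```text
t: 19.7
tcp_pos: [0.5241, -0.1998, 0.2373]
tool_rot: [3.141, 0.0, 1.167]
contact_force: [0.3, -0.8, 0.1]
grip_width: 0.0932
```

Call:
send_rows:
  motion:
    - {"dx": -0.9, "dy": -0.2, "dz": 0, "wx": 0, "wy": 0, "wz": 0}
    - {"dx": -0.9, "dy": -0.2, "dz": 0, "wx": 0, "wy": 0, "wz": 0}
    - {"dx": -0.9, "dy": -0.2, "dz": 0, "wx": 0, "wy": 0, "wz": 0}
    - {"dx": -0.9, "dy": -0.2, "dz": 0, "wx": 0, "wy": 0, "wz": 0}
    - {"dx": -0.4, "dy": 0, "dz": 0, "wx": 0, "wy": 0, "wz": 0}

```text
t: 20.2
tcp_pos: [0.4037, -0.2239, 0.2375]
tool_rot: [3.14, 0.0, 1.166]
contact_force: [-0.3, -0.0, 0.3]
grip_width: 0.0931
```

```bash
python3 shot.py 15 side top; python3 slot.py >/dev/null
python3 - <<'E'
from h import *
for n in("top","side"):
    d=np.load(f'pics/{n}15_d.npy'); C=cloud(n,d).reshape(-1,3); C=C[d.ravel()>0]
    m=(C[:,0]>.6)&(C[:,0]<.7)&(C[:,1]>-.2)&(C[:,1]<-.1)&(C[:,2]>.186)&(C[:,2]<.21); P=C[m]
    r=cv2.minAreaRect((P[:,:2]*1000).astype(np.float32)); print(n,np.median(P[:,2]),np.round(r[0],1),np.round(r[1],1),round(r[2],1))
p=cv2.imread('pics/side15.png')[155:300,220:400]; cv2.imwrite('pics/c15.png',cv2.resize(p,None,fx=4,fy=4,interpolation=2))
E
```

```text
20.3 [ 0.4045 -0.2236  0.2374] [3.1398e+00 2.0000e-04 1.1656e+00] [-0.4  -0.06 -0.73] [-0.082 -0.091  0.059] 0.093 [-0.56  -0.363  1.865  0.     1.638 -0.155]
top 0.1955922375502594 [ 650.6 -157.9] [29.9 28.6] 65.5
side 0.1946237962068415 [ 652.9 -157.5] [27.4 29.8] 68.3
```

View pics/c15.png

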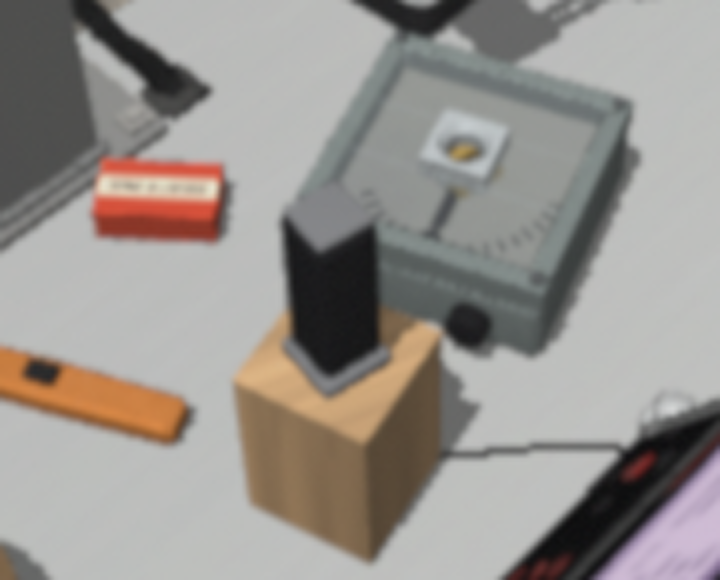

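View pics/top15.png

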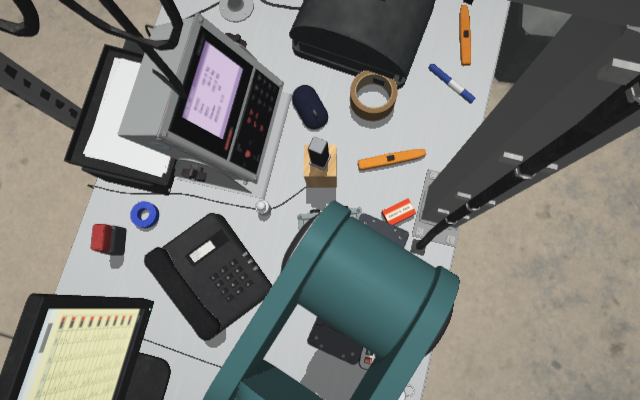

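Run:
```python
from h import *
I=cv2.imread('pics/side15.png').astype(np.float32).mean(2)
for r in (.026,.030,.034,.038):
    A=np.arange(-12,28,1.)
    P=np.c_[.4936+r*np.cos(np.radians(A)),-.1825+r*np.sin(np.radians(A)),np.full(len(A),.045)]; q=proj('side',P).astype(np.float32)
    prof=cv2.remap(I,q[:,:1],q[:,1:],1)[:,0]; w=np.clip(np.median(prof)-10-prof,0,None); print(r,(w@A/w.sum()).round(1))
print(manip.hand_in())
```

```text
0.026 8.1
0.03 7.9
0.034 7.9
0.038 7.6
the job is handed in; nothing more can be done
None
```

The job is done and handed in at about t = 20 s. The pointer was turned onto the broad mark and the screwdriver is back upright in its block.

**What I did:**
- **Slot:** I read its direction from both cameras (about 23°) and turned the blade to match before lowering it. It went straight in, to about 19 to 20 mm below the hole's mouth, without contact force. No feeling about was needed.
- **Pointer:** I turned clockwise until the pointer lay on the broad mark. I then turned back within the slot's play until the side force was gone, and lifted out.
- **Return:** I lowered the screwdriver until its collar met the wood (about 6 N), let go and moved the arm clear.

**Last checks:**
- **Pointer:** It reads about 8° in the side camera and 8.5° in the top one, against 7° for the mark. That is about 0.02 to 0.03 rad off, within the 0.12 allowed.
- **Screwdriver:** It stands upright, its handle top within about 0.5 mm of where it started in both cameras. The depth readings put that top at 195 to 196 mm instead of the expected 192 mm. They read the same before I picked it up, so I take this as a camera offset.
- **Bystanders and force:** The weight and the red box look unmoved in the pictures. The largest force I saw on the adjuster was about 7 N.

No check failed.

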